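Open the push-and-turn cap of the acid cleaner

ROBOT

A 6-joint arm with a two-finger parallel gripper is mounted at the origin on the work surface. World frame = base frame: x ahead of the robot, y to its left, z up, the work surface at z = 0. Lengths are in m, angles in rad, forces in N, time in s.
With the tool pointing down it reaches from about 0.225 to 0.875 m from the base axis. Payload 3.4 kg.
Tool frame: the origin (TCP) lies at the very end of the fingers, on their centre line; the grasp point (between the pads) lies manip.pinch_z behind it (manip.pinch_z is the distance from the TCP to the grasp point, in m); z points along the fingers, y is the direction in which the jaws open and shut (so a half turn about z gives the same grasp; the last joint's range is limited). The gripper opens to 85 mm and grips with 20 to 120 N. Pads are 22 mm wide; open, the fingers measure 114 mm over their backs; the gripper's body (76 mm by 85 mm) begins 54 mm behind the grasp point. The pads swing forward as they close: fully open they stand 13 mm farther back than shut.
Start: joints at [-1.257, 0.276, 1.505, -0, 1.361, -0.121], TCP at [0.242, -0.522, 0.231] pointing down, gripper open.
Joint ranges: [-2.89, 2.89], [-0.75, 2.08], [0.22, 2.7], [-1.18, 4.32], [0.11, 2.71], [-2.7, 2.7]. Speed limits (rad/s): [2.57, 2.57, 3.14, 3.14, 3.14, 3.14].

INTERFACE

Orientations are given as a unit quaternion [w, x, y, z].
In Python, from rig import manip, imaging, workorder gives the robot as it stands.
- The arm moves only by the tool apply_moves, never from a script. Its argument "moves" is one flat list of numbers, 7 for each row, row after row: the finger opening in m, from 0 to 0.0854, then the shift along the tool's x, y, z in m, then the turn, a rotation vector about the tool's x, y, z in rad. In form: [jaw, tx, ty, tz, rx, ry, rz, jaw, tx, ty, tz, rx, ry, rz, ...]. A call has exactly 8 rows; each row shifts and turns the pose as measured when the row begins, along the tool's axes as they then stand; what a row does not reach is not made up. A row lasts 1/12 s, in which the tool goes at most 41.7 mm and 7.16 degrees, less where a joint would pass 70% of its speed; a pose out of reach is approached as far as the arm can. A call with a gripper value outside its range is refused whole. The fingers move at their own pace and stop on an object; "newtons" is the grip in N (left out, the last holds). Time passes only in rows, so rows that do not move let the fingers close, or fill a call up. It gives the time, the measured TCP pose, the force and the opening at its end, in the units of the state.
- manip.get_state(): the state, without advancing time (a new reading comes with each control period).
- imaging.get_image(name): name is "side" or "top" or "wrist"; returns a dict with "image" (420x560x3 uint8, red, green, blue), "range_z" (420x560 float32, m along the optical axis (not along the pixel's ray), 0 where there is no reading), "fx", "fy", "cx", "cy" (pixels), "R" (3x3) and "t" (3): a world point X has camera coordinates R X + t. Camera axes: x right, y down, z forward; pixel columns grow to the right and rows downward; lengths in m; the calibration is good to about 2 mm. A picture is of the moment at which its call begins.
- workorder.sign_off(): hands the job in, once; it reports no verdict.
The state is a dict: "clock": time; "qpos": joint angles; "qd": joint speeds; "effort": joint torques, N m; "position": TCP position; "ee_rot": TCP orientation; "contact_force": force on the tool from outside, world axes, zero at the start; "moment": the same for the moment, N m; "width": finger opening in m.
Only numpy, scipy, OpenCV 4.12 (cv2) and the standard library are available. Lean on these libraries where they do the work, as an engineer would, in place of code of your own. Each camera call takes 0.05 s, during which the arm holds its last target.

TASK

Open the square bottle of acid cleaner standing in the steel holder: its cap is child-resistant, so press it down until it bites and, keeping it pressed, turn it anticlockwise until it comes free, never leaning hard on the soft, brim-full bottle or wrenching the cap. Then lift the cap off and set it down gently (do not drop it), open side down, flat on the floor of the shallow steel drip tray, let go, and leave everything else standing where it is.

Things in the scene. Friction and masses are not known exactly. Their poses are not given: they have to be found in the camera images.
- cap_mid (a point): centre (half-way up) of the child-resistant cap: ribbed, off-white, 56 mm across, 36 mm high, two raised curved arrows on top, upright on the bottle's neck; z is its axis. Grasp it by its ribbed side from above. Two-part: this outer shell turns freely on a hidden inner core (light ratchet drag, 0.015 N m); only while pressed down does it drive the core.
- cap_top (a point): centre of the cap's top, 18 mm above cap_mid. Pressed down the cap yields on springs from about 5 N. How far it sinks before it bites differs from bottle to bottle, unseen: 3 to 10 mm, at 12 to 17 N. If its two inner dogs stand on top of the core's twelve teeth (common) it stops up to 2 mm sooner: keep the press light, turn up to 30 degrees until it drops in. Keep about 15 N through the turn.
- cap_edge (a point): centre of the cap's open lower edge, 18 mm below cap_mid. Beside the neck the fingertips have 14 mm of free height between this edge (of the unpressed cap) and the bottle's shoulder, from 28 to 60 mm from the axis.
- cap_core (a point): point on the axis of the hidden core, level with cap_mid when not pressed; its x axis turns with the core and lies along the bottle's x when closed. Lugs hold it: it comes free after about 40 degrees anticlockwise (from above), and meets a stop at 83, not to be forced; this needs about 0.1 N m. Once free the neck's springy insert lifts the cap 1 mm and it comes straight up; before that it cannot be pulled off.
- bottle: square white soft-plastic bottle, 86 by 86 mm, brim-full, in a steel holder 104 mm square fixed to the counter: it cannot turn or shift. Neck begins 177 mm up, rim 197 mm up with a springy insert standing above it; cap's top 222.5 mm up. Pressing with over 25 N squeezes acid out, pulling the cap up with over 15 N tears the neck. Origin at the centre of the holder's underside, z up
- tray: empty shallow stainless drip tray fixed to the counter, 180 (its x) by 140 mm (its y), walls 16 mm high and 2 mm thick, floor 2 mm thick; origin at the centre of its underside, so the cap standing in it has its centre 20 mm above the origin
- claw: loose bystander: stainless milking-claw bowl, 120 mm across, about 104 mm high with its hanging hook and four stub nipples; origin at the centre of its underside
- shell: loose bystander: dented steel teatcup shell standing on end, a tube 53 mm across, 150 mm high, with two side stubs; origin at the centre of its underside
- liner: loose bystander: worn black rubber teatcup liner lying on its side, 266 mm long, 60 mm across at the mouthpiece; origin on the counter under its middle, x along its length
- nipple: loose bystander: bronze claw nipple standing on its flange, 26 mm across, 57 mm high; origin at the centre of its underside
- lid: loose bystander: white plastic claw lid lying flat, 110 mm across, 22 mm high, four short spouts; origin at the centre of its underside
- dipbottle: loose bystander: round white teat-dip bottle with a small pointed spout cap, 76 mm across, 198 mm high; origin at the centre of its underside
- jug: loose bystander: grey plastic measuring jug with a handle, 88 mm across, 110 mm high; origin at the centre of its underside
- brush: loose bystander: liner brush lying flat, 350 mm long, bristle head 40 mm across; origin on the counter about its middle, x along its length
Mind the look-alikes: they are no part of the job. There is more than one size of the part that bears cap_mid; the job needs the middle-sized. What is shaped like the bottle but red is not meant.

How it is judged:
On the way, in this order (a step that is already met when the one before it is completed fails the run):
1. the cap's core has been turned at least 31 degrees anticlockwise, still down on the neck (angle between the x axis of cap_core and the x axis of bottle, either way round above 0.55 rad and z of cap_core in the frame of bottle below 0.2105 m and horizontal distance between cap_core and bottle below 0.004 m), for 0.05 s.
2. the cap is lifted clear of the neck (z of cap_core in the frame of bottle above 0.235 m), for 0.1 s.
At the end, for the whole second after the job is handed in: The cap stands at rest, open side down and flat (within 6 degrees, its centre within 4 mm of 20 mm above the tray's underside), wholly inside the drip tray's walls; the bottle is open (x of cap_mid in the frame of tray between -0.062 and 0.062 m and y of cap_mid in the frame of tray between -0.042 and 0.042 m and z of cap_mid in the frame of tray below 0.024 m and angle between cap_mid's own z axis and vertical below 0.1 rad and linear speed of cap below 0.02 m/s); the robot touches nothing.
It fails at once if more than 30 N between cap and bottle (leaning on the full bottle or wrenching the cap) (contact force between cap and bottle above 30 N).
It fails at once if the cap is let go away from the bottle while more than 15 mm above the tray floor (dropped) (contact force between the fingers and cap below 0.05 N and z of cap_mid in the frame of tray above 0.035 m and horizontal distance between cap_mid and bottle above 0.04 m).
It fails at once if a bystander is moved by more than 30 mm (distance of any of claw, shell, liner, nipple, lid, dipbottle, jug, brush from where it was at the start of the episode above 0.03 m).
It also fails if it takes over 70 s, if anything falls off the work surface, if the arm or the gripper's body presses on something with over 40 N, if the wrist force passes 120 N, or if a joint passes its speed limit or range.

## Working session

There is one attempt and no reset: what is moved stays moved. The work goes in short steps, Python scripts to look and compute and a tool call to move; the robot and the scene stay as the last step left them, time stands still between calls to the robot, and variables do not carry over. Pictures are saved under pics/ and viewed, and the job is handed in when it is done.

Besides the shell and the picture viewer there is one more tool, called after ">>>" by a JSON object that holds its "name" and its "arguments". apply_moves: Moves the arm, as the interface text tells. Its arguments: {"type":"object","properties":{"moves":{"type":"array"},"newtons":{"type":"number"}},"required":["moves"]}

```bash
ls; mkdir -p pics; python3 - <<'E'
from rig import manip, imaging, workorder
import cv2, numpy as np
s=manip.get_state(); print(s, manip.pinch_z)
for n in ["side","top","wrist"]:
    d=imaging.get_image(n); cv2.imwrite(f"pics/a_{n}.png",d["image"][:,:,::-1]); np.savez(f"pics/a_{n}.npz",**d)
    print(n,d["fx"],d["fy"],d["cx"],d["cy"],d["R"].round(3).tolist(),d["t"], (-d["R"].T@d["t"]).round(3))
E
```

```text
pics
{'clock': 0.0, 'qpos': array([-1.25698857e+00,  2.76584717e-01,  1.50612640e+00, -1.70422935e-05,
        1.36071845e+00, -1.21023627e-01]), 'qd': array([-0.00069936,  0.00073481, -0.00197121,  0.00113175,  0.00210349,
       -0.00171726]), 'effort': array([-1.62741389e-04, -4.16772079e+01, -2.45806646e+01,  2.68786346e-05,
        1.11362411e-02, -1.69828337e-05]), 'position': array([ 0.24203435, -0.52099036,  0.23044827]), 'ee_rot': array([-9.13391939e-04,  9.76457366e-01,  2.15708527e-01, -9.66884650e-05]), 'contact_force': array([0.90149705, 0.21470449, 0.01109412]), 'moment': array([ 0.00848479, -0.01479729,  0.00450825]), 'width': 0.08534029091766772} 0.0187
side 435.54003245872036 435.54003245872036 282.9695292212787 211.3468246490612 [[-0.926, -0.378, -0.019], [-0.182, 0.49, -0.852], [0.332, -0.785, -0.523]] [0.5035089  0.23525371 1.12436813] [0.136 0.958 0.798]
top 430.13661930433 430.13661930433 286.3257147827556 204.61592683833524 [[-0.0, -1.0, 0.022], [-0.993, -0.002, -0.119], [0.119, -0.022, -0.993]] [-0.01675625  0.54632585  1.51691638] [0.362 0.018 1.571]
wrist 369.17267847351735 369.17267847351735 281.45427230008755 211.12948687893567 [[0.422, -0.907, -0.002], [-0.86, -0.401, 0.317], [-0.288, -0.132, -0.949]] [-0.57494119 -0.04284681  0.37951082] [ 0.315 -0.488  0.372]
```

View pics/a_side.png

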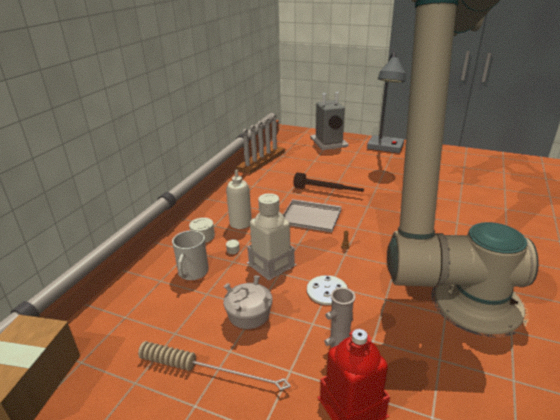

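View pics/a_top.png

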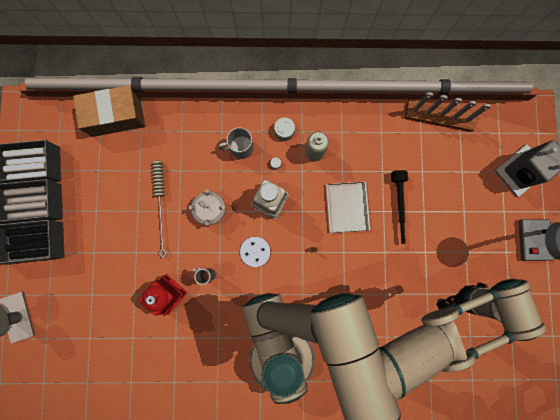

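View pics/a_wrist.png

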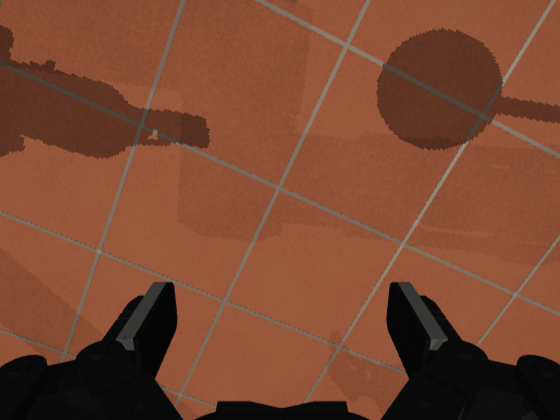

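The side view shows four caps: one on the white square bottle in the holder (269,203), a larger loose one (202,229), a smaller loose one (232,247), and the red bottle's (359,337). In the top view these are at (270,188), (285,128), (275,163) and (150,300). The one on the white bottle fits. The tray is at top (348,207).

```bash
cat > h.py <<'E'
import numpy as np,cv2
def load(n): return dict(np.load(f"pics/{n}.npz"))
def cloud(d):
    v,u=np.mgrid[0:420,0:560]; z=d["range_z"]
    P=np.stack([(u-d["cx"])/d["fx"]*z,(v-d["cy"])/d["fy"]*z,z],-1)
    W=(P-d["t"])@d["R"]; W[z==0]=np.nan
    return W
def proj(d,X):
    c=d["R"]@np.asarray(X)+d["t"]; return d["fx"]*c[0]/c[2]+d["cx"],d["fy"]*c[1]/c[2]+d["cy"]
def ray(d,u,v,h):
    r=d["R"].T@np.array([(u-d["cx"])/d["fx"],(v-d["cy"])/d["fy"],1]); o=-d["R"].T@d["t"]
    return o+r*(h-o[2])/r[2]
E
python3 - <<'E'
from h import *
d=load("a_top");W=cloud(d)
def cc(name,box,lo,hi):
    u0,v0,u1,v1=box
    m=np.zeros((420,560),np.uint8); z=W[...,2]; m[v0:v1,u0:u1]=((z>lo)&(z<hi))[v0:v1,u0:u1]
    vs,us=np.nonzero(m); P=W[m>0]
    c,(rr),a=cv2.minAreaRect(P[:,:2].astype(np.float32))
    cc,r=cv2.minEnclosingCircle(P[:,:2].astype(np.float32))
    print(name,len(P),"rect",np.round(c,4),np.round(rr,4),round(a,1),"circ",np.round(cc,4),round(r,4),"z",np.median(P[:,2]).round(4), "mean",P[:,:2].mean(0).round(4),"px",us.mean(),vs.mean())
cc("cap",(245,165,300,225),.205,.24)
cc("bottleshoulder",(245,165,300,225),.12,.2)
cc("holder",(245,165,300,225),.015,.2)
cc("big",(268,110,302,145),.02,.06)
cc("small",(264,152,285,173),.015,.06)
cc("tray",(315,170,380,245),.008,.04)
cc("redcap",(130,270,190,320),.2,.26)
cc("claw",(185,182,232,232),.01,.2);cc("dip",(300,125,335,165),.18,.22);cc("lid",(235,230,275,270),.01,.04)
cc("nip",(304,242,322,258),.02,.08);cc("shell",(190,262,220,287),.1,.2);cc("jug",(215,125,258,160),.06,.2)
a=d["image"][:,:,::-1]
b=load("a_side")["image"][:,:,::-1]
A=cv2.resize(a[140:240,230:380],None,fx=4,fy=4,interpolation=3)
B=cv2.resize(b[170:290,160:360],None,fx=4,fy=4,interpolation=3)
cv2.imwrite("pics/b1.png",A);cv2.imwrite("pics/b2.png",B)
E
```

```text
cap 245 rect [0.565  0.0435] [0.0547 0.0534] 69.2 circ [0.5665 0.0437] 0.0287 z 0.2216 mean [0.5647 0.0437] px 268.7265306122449 191.73877551020408
bottleshoulder 406 rect [0.5658 0.0441] [0.0859 0.0861] 62.4 circ [0.5645 0.0437] 0.0543 z 0.1564 mean [0.555 0.043] px 269.29064039408865 197.51231527093597
holder 597 rect [0.6025 0.0271] [0.1001 0.1809] 64.9 circ [0.5988 0.028 ] 0.0975 z 0.1499 mean [0.5549 0.0415] px 269.85929648241205 198.80402010050253
big 362 rect [ 0.8298 -0.0086] [0.0761 0.0733] 38.9 circ [ 0.8296 -0.0078] 0.0385 z 0.0483 mean [ 0.8267 -0.0083] px 284.207182320442 127.82596685082873
small 90 rect [0.7044 0.0232] [0.0383 0.0331] 0.2 circ [0.7039 0.0228] 0.0198 z 0.0247 mean [0.7031 0.0232] px 275.5 162.37777777777777
tray 313 rect [ 0.5419 -0.2401] [0.2365 0.2728] 89.5 circ [ 0.5324 -0.2367] 0.155 z 0.0133 mean [ 0.5434 -0.2444] px 348.5335463258786 206.2811501597444
redcap 68 rect [0.2296 0.411 ] [0.0307 0.0307] 1.6 circ [0.2296 0.4075] 0.0194 z 0.2067 mean [0.2286 0.4084] px 150.30882352941177 299.63235294117646
claw 922 rect [0.5313 0.2597] [0.1177 0.1182] 60.6 circ [0.5269 0.2694] 0.0699 z 0.0738 mean [0.5307 0.2592] px 207.6691973969631 207.5108459869848
dip 12 rect [ 0.7482 -0.1203] [0.0086 0.0196] 64.9 circ [ 0.7468 -0.1233] 0.0099 z 0.192 mean [ 0.7497 -0.1215] px 319.25 137.83333333333334
lid 585 rect [0.3789 0.0979] [0.1039 0.1043] 0.3 circ [0.3814 0.0939] 0.0568 z 0.016 mean [0.3789 0.0982] px 254.36068376068377 251.41709401709403
nip 19 rect [ 0.388  -0.1153] [0.0136 0.015 ] 43.7 circ [ 0.3874 -0.1156] 0.008 z 0.0526 mean [ 0.388  -0.1149] px 314.3157894736842 248.73684210526315
shell 139 rect [0.2982 0.2661] [0.0642 0.052 ] 85.7 circ [0.3029 0.2666] 0.0342 z 0.1445 mean [0.2988 0.2665] px 201.0 275.56115107913666
jug 277 rect [0.7581 0.1578] [0.0896 0.1101] 44.7 circ [0.7618 0.1674] 0.0615 z 0.0924 mean [0.7662 0.1564] px 237.66064981949458 140.5956678700361
```

View pics/b1.png

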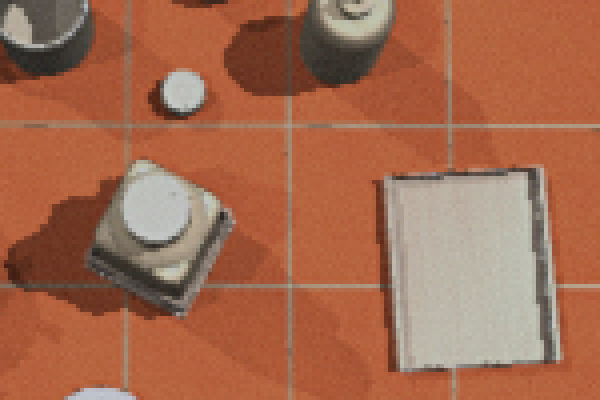

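View pics/b2.png

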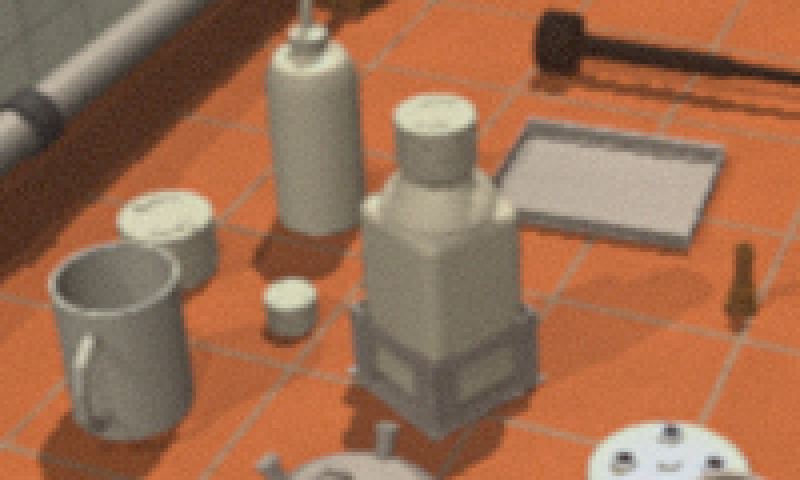

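The middle-sized cap is on the white bottle: 55 mm across, top at z≈0.2216. The big one measures about 75 mm and the small one about 38 mm. Next I'll measure the tray.

```bash
python3 - <<'E'
from h import *
d=load("a_top");im=d["image"].astype(int)
sat=im.max(2)-im.min(2)
m=((sat<70)).astype(np.uint8); m[:,:318]=0;m[:,378:]=0;m[:172]=0;m[242:]=0
m=cv2.morphologyEx(m,cv2.MORPH_OPEN,np.ones((3,3)))
c=max(cv2.findContours(m,0,2)[0],key=cv2.contourArea)
print(cv2.minAreaRect(c))
for p in cv2.boxPoints(cv2.minAreaRect(c)):
    print(p,ray(d,*p,0.016).round(4))
W=cloud(d)
print(W[190:225:8,330:365:8].round(3)[...,2])
# side floor
(u,v),_,_=cv2.minAreaRect(c); print("centre",ray(d,u,v,0.016))
# cap top outlines
z=W[...,2];k=(z>.212)&(z<.24);k[:,:245]=0;k[:,300:]=0
k=k.astype(np.uint8); c=max(cv2.findContours(k,0,2)[0],key=cv2.contourArea);e=cv2.fitEllipse(c);print(e,ray(d,*e[0],.2225))
s=load("a_side");im=s["image"].astype(int)
sz=cloud(s);k=(abs(sz[...,2]-.2225)<.004).astype(np.uint8);k[:,:250]=0;k[:,290:]=0;k[:180]=0;k[225:]=0
c=max(cv2.findContours(k,0,2)[0],key=cv2.contourArea);e=cv2.fitEllipse(c);print(e,ray(s,*e[0],.2225))
W=sz
sat=im.max(2)-im.min(2);q=(abs(W[...,2]-.012)<.008);q[:,:278]=0;q[:,348:]=0;q[:195]=0;q[235:]=0
P=W[q];print(cv2.minAreaRect(P[:,:2].astype(np.float32)))
E
```

```text
((347.182373046875, 206.87059020996094), (49.62263107299805, 41.95298385620117), 85.60128784179688)
[324.36472 183.74118] [ 0.6259 -0.1563  0.016 ]
[366.19412 180.52353] [ 0.6384 -0.3108  0.016 ]
[370.00003 230.     ] [ 0.4562 -0.3206  0.016 ]
[328.17062 233.21765] [ 0.4444 -0.1682  0.016 ]
[[-0.002  0.002  0.003 -0.001  0.   ]
 [ 0.001 -0.004 -0.001  0.001 -0.001]
 [-0.006 -0.003  0.001 -0.001  0.006]
 [-0.006 -0.001  0.001 -0.005  0.001]
 [ 0.019  0.003 -0.002 -0.005  0.001]]
centre [ 0.54057582 -0.23890599  0.016     ]
((282.08734130859375, 375.7684020996094), (33.37177658081055, 33.5792121887207), 132.92381286621094) [0.00396158 0.0009658  0.2225    ]
((267.51025390625, 198.72889709472656), (10.8413724899292, 19.29422378540039), 85.99166107177734) [0.5639586  0.04826532 0.2225    ]
((0.5438899993896484, -0.2607191205024719), (0.19488173723220825, 0.2206820547580719), 14.859817504882812)
```

>>> {"name": "apply_moves", "arguments": {"moves": [0.085, 0.02, -0.014, -0.02, 0, 0, 0, 0.085, 0.028, -0.02, -0.02, 0, 0, 0, 0.085, 0.028, -0.02, -0.02, 0, 0, 0, 0.085, 0.028, -0.02, -0.02, 0, 0, 0, 0.085, 0.028, -0.02, -0.01, 0, 0, 0, 0.085, 0.028, -0.02, 0, 0, 0, 0, 0.085, 0.028, -0.02, 0, 0, 0, 0, 0.085, 0.028, -0.02, 0, 0, 0, 0]}}

```text
clock: 0.82
position: [0.3752, -0.2878, 0.3211]
ee_rot: [-0.003, 0.978, 0.209, -0.001]
contact_force: [0.6, -0.2, 0.0]
width: 0.0853
```

>>> {"name": "apply_moves", "arguments": {"moves": [0.085, 0.03, -0.022, 0, 0, 0, 0, 0.085, 0.03, -0.022, 0, 0, 0, 0, 0.085, 0.03, -0.022, 0, 0, 0, 0, 0.085, 0.03, -0.022, 0, 0, 0, 0, 0.085, 0.03, -0.022, 0, 0, 0, 0, 0.085, 0.025, -0.018, 0, 0, 0, 0, 0.085, 0.015, -0.012, 0, 0, 0, 0, 0.085, 0, 0, 0, 0, 0, 0]}}

```text
clock: 1.48
position: [0.4962, -0.0648, 0.3211]
ee_rot: [-0.005, 0.977, 0.212, 0.0]
contact_force: [0.0, -0.6, 0.1]
width: 0.085
```

```bash
cat >> h.py <<'E'
from scipy.spatial.transform import Rotation as Rn
def tool(s): 
    w,x,y,z=s["ee_rot"]; return Rn.from_quat([x,y,z,w])
def rel(s,tgt): return tool(s).inv().apply(np.asarray(tgt)-s["position"])
def snap(n,name):
    from rig import imaging
    d=imaging.get_image(n); cv2.imwrite(f"pics/{name}.png",d["image"][:,:,::-1]); np.savez(f"pics/{name}.npz",**d); return d
def tilt(s):
    R=tool(s).as_matrix(); # rotvec in tool frame bringing z to down
    zd=R.T@np.array([0,0,-1.]); return np.cross([0,0,1],zd), np.degrees(np.arctan2(R[1,0],R[0,0]))
E
python3 - <<'E'
from h import *
from rig import manip
s=manip.get_state();print(s["clock"],s["position"],s["qpos"].round(3),tilt(s),s["contact_force"])
d=snap("wrist","c_wrist"); W=cloud(d)
z=W[...,2];k=(z>.21)&(z<.235);P=W[k];print(len(P),P.mean(0),cv2.minAreaRect(P[:,:2].astype(np.float32)),cv2.minEnclosingCircle(P[:,:2].astype(np.float32)))
print(rel(s,[.565,.0445,.30]))
E
```

```text
1.4833 [ 0.49624176 -0.06476344  0.32107427] [-0.275  0.124  1.484  0.009  1.537  0.868] (array([-0.00903009, -0.00261706,  0.        ]), np.float64(24.50755744566257)) [ 0.01910152 -0.64342379  0.1080403 ]
7142 [0.56308926 0.04105954 0.22167866] ((0.5613896250724792, 0.041139788925647736), (0.051576800644397736, 0.05516047775745392), 26.366365432739258) ((0.5627374649047852, 0.04202716797590256), 0.0281927902251482)
[ 0.10783198 -0.07070195  0.02199589]
```

View pics/c_wrist.png

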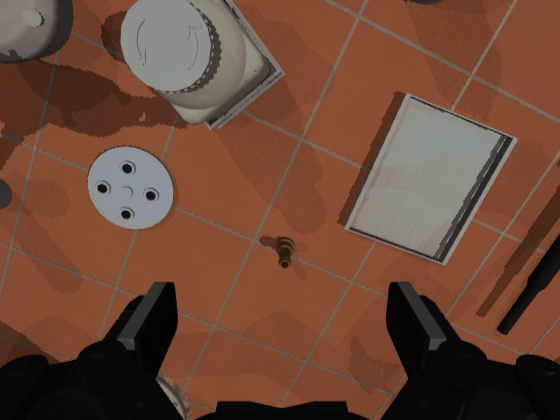

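The wrist view shows the cap on the white bottle, with arrows on its top, around (167,43). Its top edge is slightly clipped by the frame. The whole tray is visible around (430,180).

```bash
python3 - <<'E'
from h import *
d=load("c_wrist"); C=[]
for p in [(407,94),(517,139),(445,264),(346,229)]:
    x=ray(d,*p,.016);C.append(x);print(x.round(4))
C=np.array(C);print(C.mean(0),[np.linalg.norm(C[i]-C[i-1]).round(3) for i in range(4)],np.degrees(np.arctan2(*(C[0]-C[3])[[1,0]])))
E
```

```text
[ 0.6227 -0.1637  0.016 ]
[ 0.6328 -0.3088  0.016 ]
[ 0.4567 -0.3204  0.016 ]
[ 0.4458 -0.1775  0.016 ]
[ 0.53952589 -0.24261328  0.016     ] [np.float64(0.177), np.float64(0.145), np.float64(0.176), np.float64(0.143)] 4.448180797902055
```

>>> {"name": "apply_moves", "arguments": {"moves": [0.085, 0.015, -0.01, 0, -0.009, -0.0025, 0, 0.085, 0.02, -0.013, 0, 0, 0, 0, 0.085, 0.015, -0.011, 0, 0, 0, 0, 0.085, 0.01, -0.006, 0, 0, 0, 0, 0.085, 0.005, -0.002, 0, 0, 0, 0, 0.085, 0, 0, 0, 0, 0, 0, 0.085, 0, 0, 0, 0, 0, 0, 0.085, 0, 0, 0, 0, 0, 0]}}

```text
clock: 2.2
position: [0.5354, -0.0074, 0.3193]
ee_rot: [0.004, 0.978, 0.208, -0.005]
contact_force: [-0.2, -0.2, 0.5]
width: 0.0848
```

```bash
python3 - <<'E'
from h import *
from rig import manip
s=manip.get_state();print(s["clock"],s["position"],s["qpos"].round(3),tilt(s),s["contact_force"])
d=snap("wrist","d_wrist"); W=cloud(d)
z=W[...,2];k=((z>.214)&(z<.235)).astype(np.uint8);P=W[k>0];print(len(P),P.mean(0),cv2.minAreaRect(P[:,:2].astype(np.float32)),cv2.minEnclosingCircle(P[:,:2].astype(np.float32)))
c=max(cv2.findContours(k,0,2)[0],key=cv2.contourArea);e=cv2.fitEllipse(c);print(e,ray(d,*e[0],.2225))
print(rel(s,[.565,.0445,.30]))
E
```

```text
2.2 [ 0.53543363 -0.00737612  0.31926447] [-0.136  0.183  1.416 -0.011  1.549  1.015] (array([ 0.00589373,  0.0107568 , -0.        ]), np.float64(24.050509985739776)) [-0.18422241 -0.16707244  0.49969029]
5782 [0.56424661 0.04258004 0.22185452] ((0.5633789300918579, 0.042727068066596985), (0.05484249070286751, 0.0553283654153347), 24.172494888305664) ((0.5629777312278748, 0.042390383780002594), 0.028248256072402)
((226.34725952148438, 140.4161376953125), (83.35005187988281, 86.79737854003906), 140.48658752441406) [0.56457479 0.04267879 0.2225    ]
[ 0.04834574 -0.03543291  0.01853698]
```

View pics/d_wrist.png

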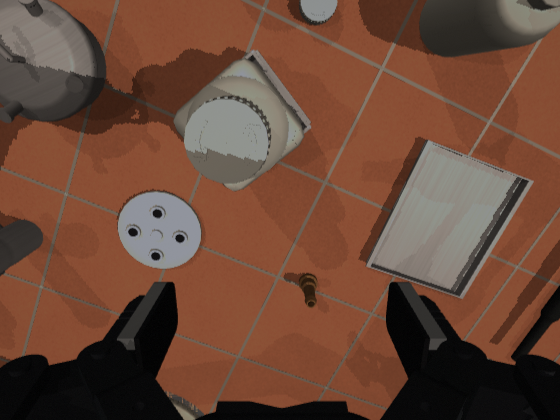

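>>> {"name": "apply_moves", "arguments": {"moves": [0.085, 0.012, -0.009, 0, 0.006, 0.0105, 0, 0.085, 0.015, -0.011, 0, 0, 0, 0, 0.085, 0.012, -0.009, 0.01, 0, 0, 0, 0.085, 0.006, -0.005, 0.02, 0, 0, 0, 0.085, 0.002, -0.001, 0.02, 0, 0, 0, 0.085, 0, 0, 0.015, 0, 0, 0, 0.085, 0, 0, 0, 0, 0, 0, 0.085, 0, 0, 0, 0, 0, 0]}}

```text
clock: 2.92
position: [0.5679, 0.047, 0.2546]
ee_rot: [-0.002, 0.979, 0.205, 0.005]
contact_force: [0.3, -0.3, 1.0]
width: 0.085
```

```bash
cat > st.py <<'E'
from h import *
from rig import manip
import sys
t=eval(sys.argv[1]) if len(sys.argv)>1 else None
s=manip.get_state();print(s["clock"],s["position"].round(4),s["qpos"].round(3),tilt(s),"F",s["contact_force"].round(2),"M",s["moment"].round(3),"w",s["width"])
if t: print("rel",rel(s,t).round(4))
E
python3 st.py "[.5643,.0435,.19]"; python3 -c "
from h import *
snap('side','e_side');d=snap('wrist','e_wrist')
W=cloud(d);z=W[...,2];k=((z>.214)&(z<.235)).astype(np.uint8);P=W[k>0];print(len(P),P.mean(0),cv2.minEnclosingCircle(P[:,:2].astype(np.float32)))
"
```

```text
2.9167 [0.5679 0.047  0.2546] [-0.043  0.251  1.482  0.005  1.4    1.114] (array([-0.00092954, -0.01023179,  0.        ]), np.float64(23.630741674817834)) F [ 0.26 -0.31  1.  ] M [ 0.022 -0.03   0.029] w 0.0849648087064662
rel [-0.0053  0.0018  0.0645]
8175 [0.56527021 0.04351188 0.22164552] ((0.5634482502937317, 0.04266144335269928), 0.028110044077038765)
```

View pics/e_wrist.png

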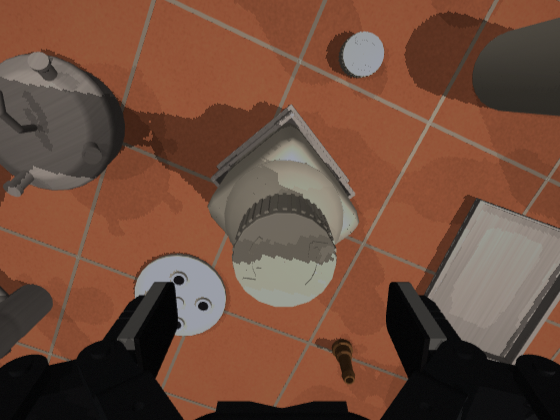

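View pics/e_side.png

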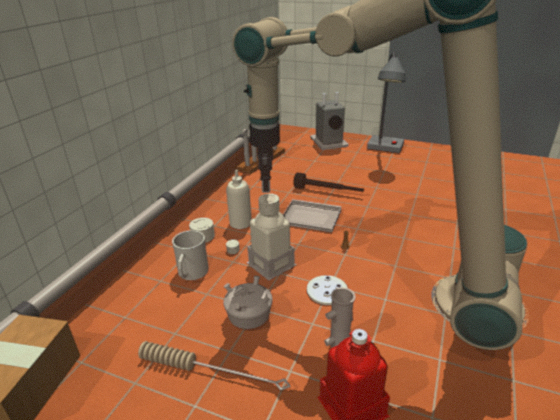

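>>> {"name": "apply_moves", "arguments": {"moves": [0.085, -0.002, 0.001, 0, 0, -0.005, 0, 0.085, -0.002, 0.0005, 0, 0, -0.005, 0, 0.085, 0, 0, 0.01, 0, 0, 0, 0.085, 0, 0, 0.015, 0, 0, 0, 0.085, 0, 0, 0.015, 0, 0, 0, 0.085, 0, 0, 0.01, 0, 0, 0, 0.085, 0, 0, 0.006, 0, 0, 0, 0.085, 0, 0, 0, 0, 0, 0]}}

```text
clock: 3.68
position: [0.5681, 0.042, 0.2016]
ee_rot: [0.001, 0.979, 0.203, 0.006]
contact_force: [-1.0, -0.8, -0.7]
width: 0.0852
```

```bash
python3 st.py "[.565,.0435,.19]"; python3 -c "
from h import *
snap('side','f_side');d=snap('wrist','f_wrist')
W=cloud(d);z=W[...,2];k=((z>.214)&(z<.235)).astype(np.uint8);P=W[k>0];print(len(P),P.mean(0),cv2.minEnclosingCircle(P[:,:2].astype(np.float32)))
b=load('f_side')['image'][:,:,::-1]
cv2.imwrite('pics/f2.png',cv2.resize(b[150:270,200:340],None,fx=4,fy=4,interpolation=3))
"
```

```text
3.6833 [0.5681 0.042  0.2016] [-0.048  0.279  1.576  0.     1.274  1.113] (array([ 0.00538356, -0.01144544,  0.        ]), np.float64(23.47773278498724)) F [-0.96 -0.77 -0.7 ] M [ 0.026 -0.004  0.027] w 0.08517652992761222
rel [-0.0024 -0.0026  0.0116]
17769 [0.56678631 0.04356274 0.22246984] ((0.572496235370636, 0.0429944209754467), 0.056455276906490326)
```

View pics/f_wrist.png

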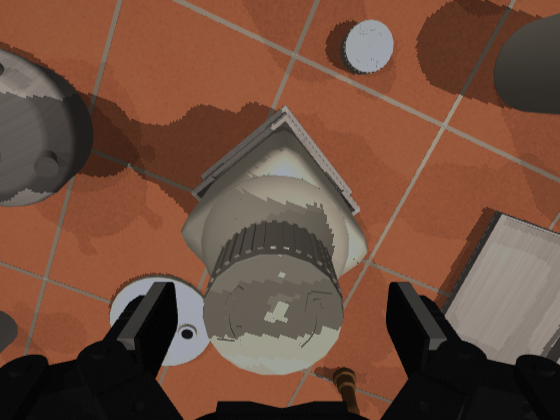

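View pics/f2.png

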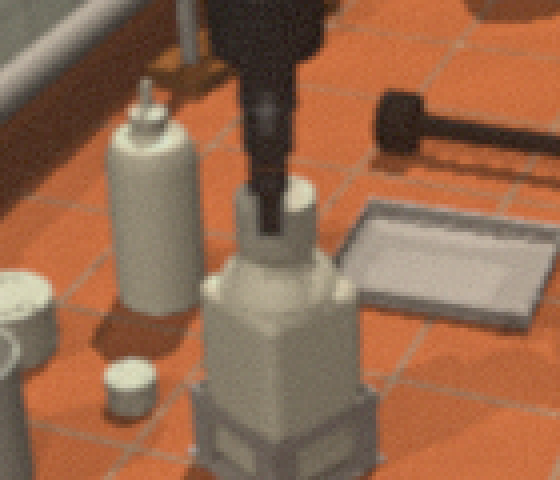

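>>> {"name": "apply_moves", "arguments": {"moves": [0.085, -0.0012, -0.0013, 0, 0.0025, -0.006, 0, 0.085, -0.0012, -0.0013, 0.003, 0.0025, -0.006, 0, 0.085, 0, 0, 0.004, 0, 0, 0, 0.085, 0, 0, 0.003, 0, 0, 0, 0.085, 0, 0, 0.002, 0, 0, 0, 0.085, 0, 0, 0, 0, 0, 0, 0.085, 0, 0, 0, 0, 0, 0, 0.085, 0, 0, 0, 0, 0, 0]}}

```text
clock: 4.45
position: [0.5674, 0.0436, 0.1926]
ee_rot: [0.001, 0.979, 0.204, 0.003]
contact_force: [-0.0, -0.0, 0.5]
width: 0.0849
```

```bash
python3 st.py "[.565,.0435,.19]"
```

```text
4.45 [0.5674 0.0436 0.1926] [-4.500e-02  2.880e-01  1.587e+00 -1.000e-03  1.261e+00  1.116e+00] (array([ 0.00340737, -0.00550207,  0.        ]), np.float64(23.48572664236172)) F [-0.04 -0.02  0.51] M [-0.014  0.021 -0.051] w 0.08490685981190461
rel [-0.0023 -0.0008  0.0026]
```

>>> {"name": "apply_moves", "arguments": {"moves": [0.085, -0.002, -0.0008, 0.002, 0.003, -0.005, 0, 0.07, 0, 0, 0, 0, 0, 0, 0.062, 0, 0, 0, 0, 0, 0, 0.058, 0, 0, 0, 0, 0, 0, 0.05, 0, 0, 0, 0, 0, 0, 0.05, 0, 0, 0, 0, 0, 0, 0.05, 0, 0, 0, 0, 0, 0, 0.05, 0, 0, 0, 0, 0, 0], "newtons": 40}}

```text
clock: 5.12
position: [0.5651, 0.0436, 0.1909]
ee_rot: [-0.0, 0.979, 0.203, 0.0]
contact_force: [0.3, -0.2, -0.2]
width: 0.0549
```

```bash
python3 st.py "[.565,.0435,.19]"; python3 -c "
from h import *
snap('side','g_side');d=snap('wrist','g_wrist')
b=load('g_side')['image'][:,:,::-1]
a=cv2.resize(b[170:250,230:310],(560,560),interpolation=3);
cv2.imwrite('pics/g2.png',cv2.resize(np.hstack([a[:,80:480],cv2.resize(load('g_wrist')['image'][:,:,::-1],None,fx=1,fy=1)[:, 80:480].copy() if 0 else a[:,80:80]]),None,fx=1,fy=1))
"
```

```text
5.1167 [0.5651 0.0436 0.1909] [-0.046  0.289  1.59   0.     1.263  1.115] (array([ 0.00011239, -0.00071783,  0.        ]), np.float64(23.47793127719991)) F [ 0.29 -0.23 -0.21] M [0.024 0.033 0.006] w 0.05490018365636313
rel [-0.0002  0.0001  0.0009]
```

View pics/g2.png

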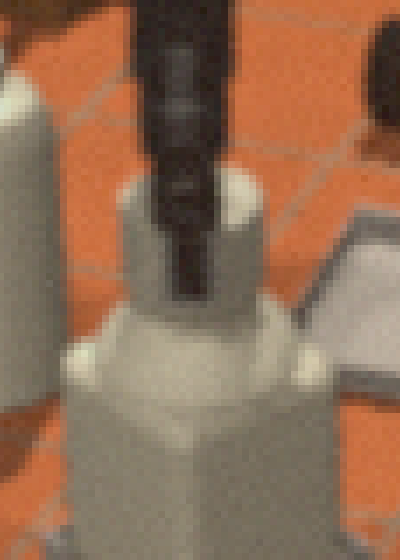

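View pics/g_wrist.png

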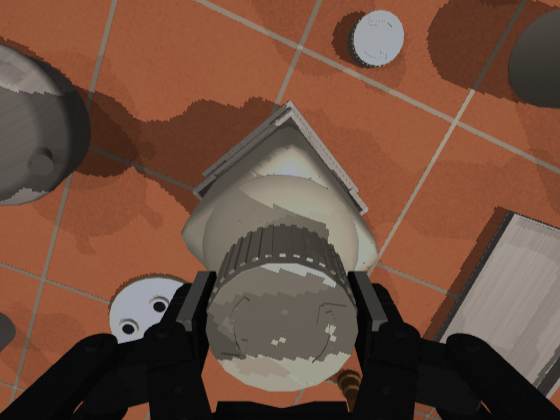

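Gripped and centred: the side view shows the fingertips at the cap's lower edge, clear of the shoulder. Now I'll press lightly.

>>> {"name": "apply_moves", "arguments": {"moves": [0.05, 0, 0, 0.0005, 0, 0, 0, 0.05, 0, 0, 0.0005, 0, 0, 0, 0.05, 0, 0, 0.0005, 0, 0, 0, 0.05, 0, 0, 0.0005, 0, 0, 0, 0.05, 0, 0, 0.0005, 0, 0, 0, 0.05, 0, 0, 0.0005, 0, 0, 0, 0.05, 0, 0, 0, 0, 0, 0, 0.05, 0, 0, 0, 0, 0, 0], "newtons": 60}}

```text
clock: 5.88
position: [0.5652, 0.0436, 0.1904]
ee_rot: [0.0, 0.979, 0.204, 0.001]
contact_force: [-0.6, -0.2, 3.8]
width: 0.0543
```

```bash
python3 st.py "[.565,.0435,.19]"
```

```text
5.8833 [0.5652 0.0436 0.1904] [-0.046  0.288  1.592  0.     1.259  1.115] (array([ 0.00126181, -0.00262767,  0.        ]), np.float64(23.488715600772146)) F [-0.65 -0.15  3.76] M [ 0.069  0.224 -0.016] w 0.05432810528276241
rel [-0.0002  0.      0.0004]
```

>>> {"name": "apply_moves", "arguments": {"moves": [0.05, 0, 0, 0.001, 0, 0, 0, 0.05, 0, 0, 0.001, 0, 0, 0, 0.05, 0, 0, 0.001, 0, 0, 0, 0.05, 0, 0, 0.001, 0, 0, 0, 0.05, 0, 0, 0.001, 0, 0, 0, 0.05, 0, 0, 0.001, 0, 0, 0, 0.05, 0, 0, 0.001, 0, 0, 0, 0.05, 0, 0, 0.001, 0, 0, 0]}}

```text
clock: 6.55
position: [0.5653, 0.0436, 0.1857]
ee_rot: [0.001, 0.979, 0.204, 0.003]
contact_force: [-3.3, 1.8, 10.3]
width: 0.0546
```

```bash
python3 st.py "[.565,.0435,.19]"
```

```text
6.55 [0.5653 0.0436 0.1857] [-0.046  0.29   1.601 -0.     1.245  1.115] (array([ 0.00241353, -0.00470037,  0.        ]), np.float64(23.497326055733925)) F [-3.33  1.78 10.29] M [ 0.019  0.558 -0.019] w 0.05457046733740468
rel [-0.0003  0.     -0.0043]
```

>>> {"name": "apply_moves", "arguments": {"moves": [0.05, 0, 0, 0.001, 0.001, -0.003, 0, 0.05, 0, 0, 0.001, 0.001, -0.002, 0, 0.05, 0, 0, 0.001, 0, -0.001, 0, 0.05, 0, 0, 0.001, 0, -0.001, 0, 0.05, 0, 0, 0.001, 0, -0.001, 0, 0.05, 0, 0, 0.001, 0, -0.001, 0, 0.05, 0, 0, 0.001, 0, -0.001, 0, 0.05, 0, 0, 0.001, 0, -0.001, 0]}}

```text
clock: 7.22
position: [0.5652, 0.0436, 0.1859]
ee_rot: [0.002, 0.979, 0.204, -0.0]
contact_force: [-2.5, -0.7, 10.1]
width: 0.0542
```

```bash
python3 st.py "[.565,.0435,.19]"
```

```text
7.2167 [0.5652 0.0436 0.1859] [-0.043  0.293  1.597 -0.004  1.252  1.118] (array([ 0.00325262,  0.00138962, -0.        ]), np.float64(23.50768967199938)) F [-2.51 -0.69 10.06] M [0.05  0.508 0.068] w 0.054221000832742526
rel [-0.0002  0.     -0.0041]
```

>>> {"name": "apply_moves", "arguments": {"moves": [0.05, 0, 0, 0.0013, -0.001, 0, 0, 0.05, 0, 0, 0.0013, -0.001, 0, 0, 0.05, 0, 0, 0.0013, 0, 0, 0, 0.05, 0, 0, 0.0013, 0, 0, 0, 0.05, 0, 0, 0.0014, 0, 0, 0, 0.05, 0, 0, 0.0014, 0, 0, 0, 0.05, 0, 0, 0.0014, 0, 0, 0, 0.05, 0, 0, 0.0014, 0, 0, 0]}}

```text
clock: 7.88
position: [0.5654, 0.0436, 0.1852]
ee_rot: [0.004, 0.979, 0.204, 0.004]
contact_force: [-3.8, 1.2, 11.1]
width: 0.0546
```

```bash
python3 st.py "[.565,.0435,.19]"
```

```text
7.8833 [0.5654 0.0436 0.1852] [-0.042  0.289  1.604 -0.006  1.24   1.12 ] (array([ 0.00899469, -0.00531061,  0.        ]), np.float64(23.52747593977258)) F [-3.76  1.24 11.08] M [ 0.066  0.6   -0.028] w 0.054643387497991365
rel [-0.0003 -0.     -0.0048]
```

>>> {"name": "apply_moves", "arguments": {"moves": [0.05, 0, 0, 0.0016, 0.003, -0.003, 0, 0.05, 0, 0, 0.0016, 0.003, -0.002, 0, 0.05, 0, 0, 0.0016, 0.002, -0.001, 0, 0.05, 0, 0, 0.0016, 0.001, -0.001, 0, 0.05, 0, 0, 0.0016, 0, -0.001, 0, 0.05, 0, 0, 0.0016, 0, -0.001, 0, 0.05, 0, 0, 0.0016, 0, -0.001, 0, 0.05, 0, 0, 0.0016, 0, -0.001, 0]}}

```text
clock: 8.55
position: [0.5653, 0.0436, 0.1849]
ee_rot: [0.002, 0.979, 0.204, 0.001]
contact_force: [-4.0, 0.5, 12.6]
width: 0.0547
```

```bash
python3 st.py "[.565,.0435,.19]"
```

```text
8.55 [0.5653 0.0436 0.1849] [-0.044  0.292  1.601 -0.003  1.246  1.117] (array([ 0.00385343, -0.00194345,  0.        ]), np.float64(23.536394423879052)) F [-3.99  0.48 12.63] M [0.046 0.668 0.025] w 0.05471089756308988
rel [-0.0003  0.     -0.0051]
```

>>> {"name": "apply_moves", "arguments": {"moves": [0.05, -0.0003, 0, 0.0016, 0.002, -0.002, -0.03, 0.05, -0.0003, 0, 0.0016, 0.001, -0.001, -0.04, 0.05, -0.0003, 0, 0.0016, 0, -0.001, -0.04, 0.05, -0.0003, 0, 0.0016, 0, -0.001, -0.04, 0.05, -0.0003, 0, 0.0016, 0, -0.001, -0.04, 0.05, -0.0003, 0, 0.0016, 0, -0.001, 0, 0.05, -0.0003, 0, 0.0016, 0, -0.001, 0, 0.05, -0.0003, 0, 0.0016, 0, -0.001, 0]}}

```text
clock: 9.22
position: [0.5653, 0.0437, 0.185]
ee_rot: [0.002, 0.954, 0.3, 0.003]
contact_force: [-4.1, 0.7, 12.5]
width: 0.0545
```

```bash
python3 st.py "[.565,.0435,.19]"
```

```text
9.2167 [0.5653 0.0437 0.185 ] [-0.044  0.289  1.604 -0.002  1.24   0.917] (array([ 0.00681042, -0.00502573,  0.        ]), np.float64(34.97477238861292)) F [-4.09  0.72 12.52] M [0.102 0.553 0.014] w 0.05450208265296719
rel [-0.0003  0.     -0.005 ]
```

>>> {"name": "apply_moves", "arguments": {"moves": [0.05, -0.0003, 0, 0.0016, 0.002, -0.002, -0.04, 0.05, -0.0003, 0, 0.0016, 0.001, -0.001, -0.04, 0.05, -0.0003, 0, 0.0016, 0.001, -0.002, -0.04, 0.05, -0.0003, 0, 0.0016, 0, -0.001, -0.04, 0.05, -0.0003, 0, 0.0016, 0, -0.002, -0.04, 0.05, -0.0003, 0, 0.0016, 0, -0.001, 0, 0.05, -0.0003, 0, 0.0016, 0, -0.002, 0, 0.05, -0.0003, 0, 0.0016, 0, -0.001, 0]}}

```text
clock: 9.88
position: [0.5666, 0.0438, 0.1855]
ee_rot: [0.005, 0.917, 0.399, 0.005]
contact_force: [-3.9, 1.7, 12.2]
width: 0.0543
```

```bash
python3 st.py "[.565,.0435,.19]"
```

```text
9.8833 [0.5666 0.0438 0.1855] [-0.042  0.289  1.604 -0.005  1.236  0.71 ] (array([ 0.01254507, -0.00489439,  0.        ]), np.float64(46.99638084656567)) F [-3.86  1.74 12.25] M [ 0.103  0.592 -0.032] w 0.05425739384696306
rel [-0.0013 -0.0009 -0.0045]
```

>>> {"name": "apply_moves", "arguments": {"moves": [0.05, -0.0006, -0.0004, 0.0016, 0.005, -0.003, 0, 0.05, -0.0006, -0.0004, 0.0016, 0.004, -0.003, 0, 0.05, -0.0005, -0.0003, 0.0016, 0.003, -0.001, -0.03, 0.05, -0.0003, -0.0002, 0.0016, 0.001, -0.001, -0.03, 0.05, -0.0003, -0.0002, 0.0016, 0.001, -0.002, -0.03, 0.05, -0.0003, -0.0002, 0.0016, 0.001, -0.001, 0, 0.05, -0.0003, -0.0002, 0.0016, 0.001, -0.002, 0, 0.05, -0.0003, -0.0002, 0.0016, 0.001, -0.001, 0]}}

```text
clock: 10.55
position: [0.5667, 0.044, 0.1855]
ee_rot: [0.003, 0.897, 0.442, 0.003]
contact_force: [-3.8, 1.6, 11.2]
width: 0.0545
```

```bash
python3 st.py "[.565,.0435,.19]"; python3 -c "
from h import *
d=snap('wrist','i_wrist');d=snap('side','i_side')
b=d['image'][:,:,::-1]
cv2.imwrite('pics/i2.png',cv2.resize(b[170:250,230:310],(560,560),interpolation=3))
"
```

```text
10.55 [0.5667 0.044  0.1855] [-0.043  0.291  1.6   -0.002  1.243  0.614] (array([ 0.00743026, -0.00234668,  0.        ]), np.float64(52.40840635040544)) F [-3.84  1.58 11.18] M [0.104 0.57  0.015] w 0.05446955353613254
rel [-0.0014 -0.001  -0.0045]
```

View pics/i_wrist.png

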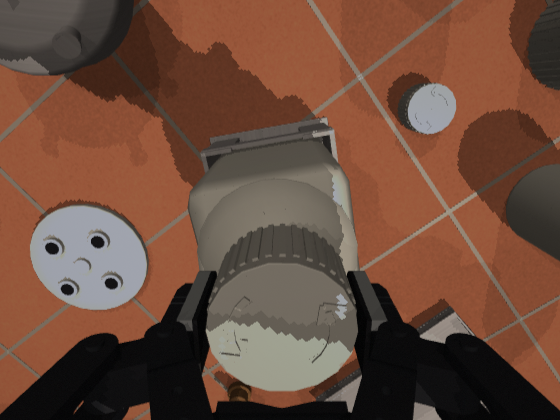

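View pics/i2.png

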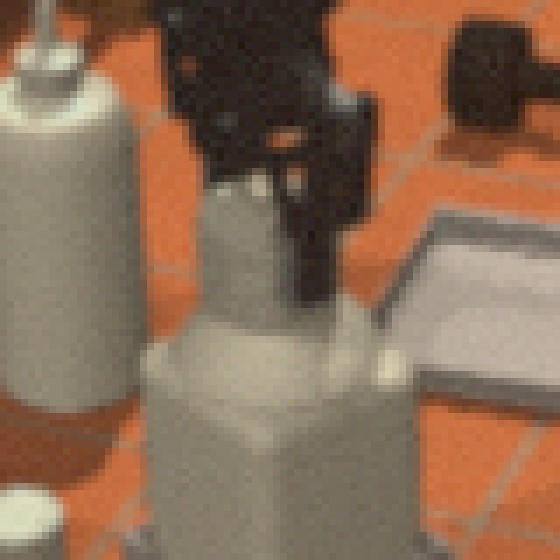

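```bash
python3 - <<'E'
from h import *
for n in ["g_wrist","i_wrist"]:
    d=load(n);W=cloud(d)
    P=W[285:380,225:340].reshape(-1,3);P=P[np.isfinite(P[:,2])];P=P[abs(P[:,2]-np.median(P[:,2]))<.004]
    A=np.c_[P[:,:2]-P[:,:2].mean(0),np.ones(len(P))];c=np.linalg.lstsq(A,P[:,2],rcond=None)[0];print(n,len(P),P.mean(0).round(4),c.round(4))
    z=W[...,2]; k=np.zeros(z.shape,np.uint8); k[(abs(z-P[:,2].mean())<.0035)]=1;k[:250]=0;k[:,:205]=0;k[:,362:]=0
    cc=max(cv2.findContours(k,0,2)[0],key=cv2.contourArea);print(cv2.fitEllipse(cc))
E
```

```text
g_wrist 10758 [0.5633 0.0416 0.222 ] [2.50e-03 2.00e-04 2.22e-01]
((282.38226318359375, 325.3150634765625), (131.78530883789062, 156.90243530273438), 90.97706604003906)
i_wrist 10754 [0.565  0.0418 0.2164] [ 0.0093 -0.0025  0.2164]
((282.1993408203125, 325.2497863769531), (131.61659240722656, 156.76312255859375), 89.32579040527344)
```

>>> {"name": "apply_moves", "arguments": {"moves": [0.05, -0.0006, -0.0004, 0.002, 0.004, -0.002, 0, 0.05, -0.0006, -0.0004, 0.002, 0.003, -0.001, 0, 0.05, -0.0005, -0.0004, 0.002, 0.002, -0.001, 0, 0.05, -0.0005, -0.0004, 0.0021, 0.001, -0.001, 0, 0.05, -0.0005, -0.0004, 0.0021, 0.001, -0.001, 0, 0.05, -0.0005, -0.0004, 0.0021, 0.001, -0.001, 0, 0.05, -0.0005, -0.0004, 0.0021, 0.001, -0.001, 0, 0.05, -0.0005, -0.0004, 0.0021, 0.001, -0.001, 0]}}

```text
clock: 11.32
position: [0.5668, 0.0441, 0.1855]
ee_rot: [0.003, 0.897, 0.442, 0.006]
contact_force: [-2.4, 0.7, 13.0]
width: 0.0544
```

```bash
python3 st.py "[.565,.0435,.19]"
```

```text
11.3167 [0.5668 0.0441 0.1855] [-4.600e-02  2.880e-01  1.604e+00  1.000e-03  1.236e+00  6.100e-01] (array([ 0.00978601, -0.00842491,  0.        ]), np.float64(52.408564364217945)) F [-2.35  0.71 13.02] M [0.07  0.569 0.012] w 0.05440125160208257
rel [-0.0015 -0.001  -0.0046]
```

>>> {"name": "apply_moves", "arguments": {"moves": [0.05, -0.0006, -0.0004, 0.002, 0.005, -0.005, 0, 0.05, -0.0006, -0.0004, 0.002, 0.004, -0.004, 0, 0.05, -0.0005, -0.0004, 0.002, 0.002, -0.003, 0, 0.05, -0.0005, -0.0004, 0.002, 0.002, -0.003, -0.03, 0.05, -0.0005, -0.0004, 0.002, 0.002, -0.003, -0.03, 0.05, -0.0005, -0.0004, 0.002, 0.002, -0.003, -0.03, 0.05, -0.0005, -0.0004, 0.002, 0.002, -0.003, -0.03, 0.05, -0.0005, -0.0004, 0.002, 0.002, -0.003, -0.03]}}

```text
clock: 11.98
position: [0.5678, 0.0442, 0.1855]
ee_rot: [0.004, 0.86, 0.51, -0.0]
contact_force: [-3.1, 1.3, 12.9]
width: 0.0547
```

```bash
python3 st.py "[.565,.0435,.19]"
```

```text
11.9833 [0.5678 0.0442 0.1855] [-0.04   0.295  1.595 -0.007  1.248  0.462] (array([ 0.00660182,  0.0039445 , -0.        ]), np.float64(61.319073119589135)) F [-3.15  1.3  12.91] M [ 0.154  0.463 -0.01 ] w 0.054727561177152904
rel [-0.002  -0.0021 -0.0045]
```

>>> {"name": "apply_moves", "arguments": {"moves": [0.05, -0.0011, -0.0011, 0.0016, 0.003, 0.002, 0, 0.05, -0.0011, -0.0011, 0.0016, 0.003, 0.001, 0, 0.05, -0.0011, -0.0011, 0.0016, 0.002, 0, 0, 0.05, -0.0011, -0.0011, 0.0016, 0.001, 0, 0, 0.05, -0.0011, -0.0011, 0.0016, 0.001, 0, 0, 0.05, -0.0011, -0.0011, 0.0016, 0.001, 0, 0, 0.05, -0.0011, -0.0011, 0.0016, 0.001, 0, 0, 0.05, -0.0011, -0.0011, 0.0016, 0.001, 0, 0]}}

```text
clock: 12.65
position: [0.5682, 0.0444, 0.1858]
ee_rot: [0.003, 0.86, 0.51, 0.015]
contact_force: [-1.1, 1.3, 10.3]
width: 0.0544
```

```bash
python3 st.py "[.565,.0435,.19]"; python3 -c "
from h import *
d=snap('wrist','j_wrist');d=snap('side','j_side')
b=d['image'][:,:,::-1]
cv2.imwrite('pics/j2.png',cv2.resize(b[170:250,230:310],(560,560),interpolation=3))
"
```

```text
12.65 [0.5682 0.0444 0.1858] [-0.051  0.282  1.614  0.012  1.217  0.445] (array([ 0.02105481, -0.02218168,  0.        ]), np.float64(61.36443765747542)) F [-1.11  1.3  10.26] M [0.191 0.243 0.031] w 0.05443233821404014
rel [-0.0022 -0.0023 -0.0043]
```

View pics/j_wrist.png

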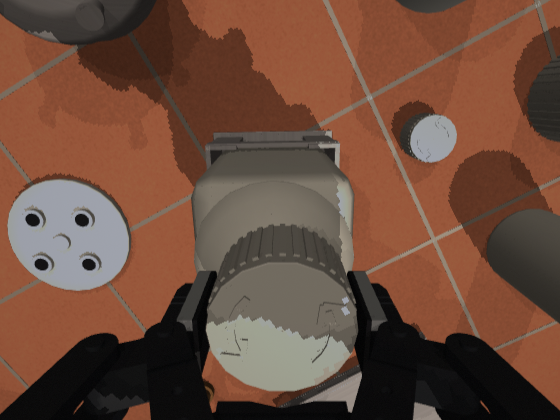

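View pics/j2.png

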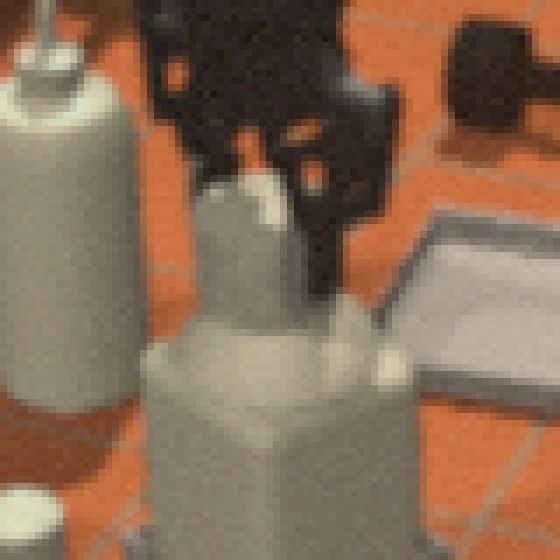

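```bash
python3 - <<'E'
from h import *
for n in ["d_wrist","e_wrist","g_wrist","i_wrist","j_wrist"]:
    d=load(n);W=cloud(d);z=W[...,2]
    if n[0] in "de": k=((z>.214)&(z<.235)).astype(np.uint8);zz=.2222
    else:
        zz=np.nanmedian(W[285:380,225:340,2])
        # fit to the dark/light top disc by depth
        k=(abs(z-zz)<.005).astype(np.uint8);k[:250]=0;k[:,:205]=0;k[:,362:]=0
    cc=max(cv2.findContours(k,0,2)[0],key=cv2.contourArea).reshape(-1,2)
    if n[0] in "gij": 
        cc=cc[(cc[:,0]>208)&(cc[:,0]<357)]
    X=np.array([ray(d,u,v,zz)[:2] for u,v in cc])
    A=np.c_[2*X,np.ones(len(X))];s=np.linalg.lstsq(A,(X**2).sum(1),rcond=None)[0]
    print(n,zz.round(4),len(X),"centre",s[:2].round(4),"r",np.sqrt(s[2]+s[0]**2+s[1]**2).round(4))
    # bottle shoulder centroid reference: holder etc
E
```

```text
Traceback (most recent call last):
AttributeError: 'float' object has no attribute 'round'
```

```bash
python3 - <<'E'
from h import *
for n in ["d_wrist","e_wrist","g_wrist","i_wrist","j_wrist"]:
    d=load(n);W=cloud(d);z=W[...,2]
    if n[0] in "de": k=((z>.214)&(z<.235)).astype(np.uint8);zz=.2222
    else:
        zz=np.nanmedian(W[285:380,225:340,2])
        k=(abs(z-zz)<.005).astype(np.uint8);k[:250]=0;k[:,:205]=0;k[:,362:]=0
    cc=max(cv2.findContours(k,0,2)[0],key=cv2.contourArea).reshape(-1,2)
    if n[0] in "gij": 
        cc=cc[(cc[:,0]>212)&(cc[:,0]<352)]
    X=np.array([ray(d,u,v,zz)[:2] for u,v in cc])
    A=np.c_[2*X,np.ones(len(X))];s=np.linalg.lstsq(A,(X**2).sum(1),rcond=None)[0]
    print(n,round(float(zz),4),len(X),"centre",s[:2].round(4),"r",np.sqrt(s[2]+s[0]**2+s[1]**2).round(4), -d["R"].T@d["t"])
E
```

```text
d_wrist 0.2222 164 centre [0.5636 0.0423] r 0.0271 [0.60985785 0.02581599 0.46024203]
e_wrist 0.2222 206 centre [0.5646 0.0433] r 0.0275 [0.64014766 0.07742122 0.39724317]
g_wrist 0.2219 284 centre [0.5648 0.0425] r 0.0277 [0.63873901 0.07466192 0.33287491]
i_wrist 0.2164 289 centre [0.566  0.0432] r 0.0277 [0.61428191 0.10757513 0.32756432]
j_wrist 0.2166 268 centre [0.567  0.0435] r 0.0276 [0.60200109 0.11319469 0.32937944]
```

>>> {"name": "apply_moves", "arguments": {"moves": [0.05, 0, 0, -0.001, 0.005, -0.005, 0, 0.05, 0, 0, -0.001, 0.005, -0.005, 0, 0.05, -0.0005, -0.0005, -0.001, 0.005, -0.005, 0, 0.05, -0.0005, -0.0005, -0.001, 0.003, -0.003, 0, 0.05, -0.0005, -0.0005, -0.0005, 0.002, -0.002, 0, 0.05, -0.0005, -0.0005, -0.0003, 0, 0, 0, 0.05, 0, 0, 0, 0, 0, 0, 0.05, 0, 0, 0, 0, 0, 0]}}

```text
clock: 13.42
position: [0.5678, 0.0443, 0.1909]
ee_rot: [0.0, 0.86, 0.51, 0.003]
contact_force: [-0.2, 0.9, 3.2]
width: 0.0547
```

```bash
python3 st.py "[.5651,.0436,.1909]"
```

```text
13.4167 [0.5678 0.0443 0.1909] [-0.046  0.29   1.588  0.003  1.258  0.453] (array([ 0.00403862, -0.00494237,  0.        ]), np.float64(61.34415118749819)) F [-0.18  0.93  3.25] M [0.115 0.044 0.009] w 0.054740828800988156
rel [-0.0019 -0.0021  0.    ]
```

>>> {"name": "apply_moves", "arguments": {"moves": [0.05, -0.0005, -0.0005, 0, 0.002, -0.003, 0, 0.05, -0.0005, -0.0005, 0, 0.002, -0.002, 0, 0.05, -0.0007, -0.0007, 0, 0, 0, 0, 0.05, -0.0007, -0.0007, 0, 0, 0, 0, 0.05, -0.0007, -0.0007, 0, 0, 0, 0, 0.05, -0.0007, -0.0007, 0, 0, 0, 0, 0.05, -0.0007, -0.0007, 0, 0, 0, 0, 0.05, -0.0007, -0.0007, 0, 0, 0, 0]}}

```text
clock: 14.08
position: [0.5655, 0.0431, 0.1911]
ee_rot: [0.002, 0.86, 0.51, 0.005]
contact_force: [3.5, 0.8, 0.4]
width: 0.0545
```

```bash
python3 st.py "[.5651,.0436,.1909]"
```

```text
14.0833 [0.5655 0.0431 0.1911] [-0.048  0.283  1.597  0.003  1.251  0.452] (array([ 0.00851274, -0.00715462,  0.        ]), np.float64(61.30747805745774)) F [3.47 0.84 0.4 ] M [ 0.19  -0.491 -0.047] w 0.0544993963883935
rel [ 0.0003 -0.0006  0.0002]
```

>>> {"name": "apply_moves", "arguments": {"moves": [0.05, 0.0005, 0.0009, 0, 0.005, -0.004, 0, 0.05, 0, 0, 0.001, 0.005, -0.004, 0, 0.05, -0.0002, -0.0003, 0.001, 0.002, -0.002, 0, 0.05, -0.0002, -0.0003, 0.001, 0.001, -0.002, 0, 0.05, -0.0002, -0.0005, 0.001, 0.001, -0.001, 0, 0.05, -0.0003, -0.0005, 0.001, 0.001, -0.001, 0, 0.05, -0.0003, -0.0005, 0.001, 0.001, -0.001, 0, 0.05, -0.0003, -0.0005, 0.001, 0.001, -0.001, 0]}}

```text
clock: 14.75
position: [0.5647, 0.0428, 0.1873]
ee_rot: [-0.0, 0.86, 0.51, -0.005]
contact_force: [1.6, 0.8, 5.4]
width: 0.0543
```

```bash
python3 st.py "[.566,.0436,.1909]"
```

```text
14.75 [0.5647 0.0428 0.1873] [-0.044  0.295  1.589 -0.006  1.265  0.459] (array([-0.0049778 ,  0.00831646,  0.        ]), np.float64(61.30868758467562)) F [1.65 0.78 5.41] M [ 0.225 -0.405 -0.005] w 0.05426442895090913
rel [ 0.0014  0.0008 -0.0036]
```

>>> {"name": "apply_moves", "arguments": {"moves": [0.05, 0.0004, 0.0004, 0.001, -0.003, 0.005, 0, 0.05, 0.0003, 0.0003, 0.0012, -0.002, 0.003, 0, 0.05, 0, 0, 0.0015, 0, 0, 0, 0.05, 0, 0, 0.0015, 0, 0, 0, 0.05, 0, 0, 0.0015, 0, 0, 0, 0.05, 0, 0, 0.0015, 0, 0, 0, 0.05, 0, 0, 0.0015, 0, 0, 0, 0.05, 0, 0, 0.0015, 0, 0, 0]}}

```text
clock: 15.42
position: [0.5649, 0.0429, 0.1855]
ee_rot: [0.002, 0.86, 0.51, 0.002]
contact_force: [0.4, 1.3, 10.0]
width: 0.0546
```

```bash
python3 st.py "[.566,.0436,.1909]"
```

```text
15.4167 [0.5649 0.0429 0.1855] [-0.046  0.29   1.602 -0.002  1.244  0.455] (array([ 0.0054348 , -0.00080819,  0.        ]), np.float64(61.3490097806208)) F [0.35 1.34 9.98] M [0.282 0.073 0.   ] w 0.05457525069139413
rel [ 0.0012  0.0006 -0.0054]
```

>>> {"name": "apply_moves", "arguments": {"moves": [0.05, -0.0001, -0.0001, 0.0018, 0.002, 0, 0, 0.05, -0.0001, -0.0001, 0.0018, 0.001, -0.001, 0, 0.05, -0.0001, -0.0001, 0.002, 0.001, -0.001, 0, 0.05, -0.0001, -0.0001, 0.002, 0, -0.001, 0, 0.05, -0.0001, -0.0001, 0.0022, 0, -0.001, 0, 0.05, -0.0001, -0.0001, 0.0022, 0, -0.001, 0, 0.05, -0.0001, -0.0001, 0.0022, 0, -0.001, 0, 0.05, -0.0001, -0.0001, 0.0022, 0, -0.001, 0]}}

```text
clock: 16.08
position: [0.5651, 0.0427, 0.1855]
ee_rot: [0.006, 0.86, 0.51, 0.003]
contact_force: [-1.1, 1.6, 13.0]
width: 0.0547
```

```bash
python3 st.py "[.566,.0436,.1909]"
```

```text
16.0833 [0.5651 0.0427 0.1855] [-0.043  0.286  1.607 -0.007  1.235  0.459] (array([ 0.01444887,  0.00060676, -0.        ]), np.float64(61.36975201757321)) F [-1.13  1.65 12.98] M [0.294 0.157 0.002] w 0.05467191801685295
rel [ 0.0012  0.0004 -0.0054]
```

>>> {"name": "apply_moves", "arguments": {"moves": [0.05, -0.0001, -0.0001, 0.002, 0.005, 0, -0.05, 0.05, -0.0001, -0.0001, 0.002, 0.004, -0.001, -0.05, 0.05, -0.0001, -0.0001, 0.002, 0.003, -0.001, -0.05, 0.05, -0.0001, -0.0001, 0.002, 0.002, -0.001, -0.05, 0.05, -0.0001, -0.0001, 0.002, 0.001, -0.001, -0.05, 0.05, -0.0001, -0.0001, 0.002, 0.001, -0.001, -0.05, 0.05, -0.0001, -0.0001, 0.002, 0.001, -0.001, -0.05, 0.05, -0.0001, -0.0001, 0.002, 0.001, -0.001, -0.05]}}

```text
clock: 16.75
position: [0.5648, 0.0427, 0.1847]
ee_rot: [0.005, 0.735, 0.678, -0.001]
contact_force: [-0.4, 2.0, 12.8]
width: 0.0547
```

```bash
python3 st.py "[.566,.0436,.1909]"
```

```text
16.75 [0.5648 0.0427 0.1847] [-0.042  0.29   1.604 -0.009  1.241  0.041] (array([ 0.00669299,  0.00780473, -0.        ]), np.float64(85.37577268606921)) F [-0.43  2.01 12.8 ] M [ 0.26   0.066 -0.032] w 0.054729253915928734
rel [ 0.0009  0.0012 -0.0062]
```

>>> {"name": "apply_moves", "arguments": {"moves": [0.05, -0.0001, -0.0001, 0.0023, 0.003, 0.004, 0, 0.05, -0.0001, -0.0001, 0.0024, 0.002, 0.002, 0, 0.05, -0.0001, -0.0001, 0.0025, 0.001, 0, 0, 0.05, -0.0001, -0.0001, 0.0026, 0, 0, 0, 0.05, -0.0001, -0.0001, 0.0026, 0, 0, 0, 0.05, -0.0001, -0.0001, 0.0026, 0, 0, 0, 0.05, -0.0001, -0.0001, 0.0026, 0, 0, -0.04, 0.05, -0.0001, -0.0001, 0.0026, 0, 0, -0.04]}}

```text
clock: 17.42
position: [0.5652, 0.0428, 0.1841]
ee_rot: [0.007, 0.706, 0.709, 0.005]
contact_force: [-1.9, 1.5, 16.0]
width: 0.0548
```

```bash
python3 st.py "[.566,.0436,.1909]"
```

```text
17.4167 [0.5652 0.0428 0.1841] [-4.600e-02  2.850e-01  1.613e+00 -1.000e-03  1.227e+00 -5.000e-02] (array([ 0.01677966,  0.00215433, -0.        ]), np.float64(90.25347102646879)) F [-1.88  1.47 16.03] M [ 0.258  0.223 -0.065] w 0.054772054559946874
rel [ 0.0008  0.0009 -0.0068]
```

>>> {"name": "apply_moves", "arguments": {"moves": [0.05, -0.0001, -0.0001, 0.0025, 0.006, 0, -0.06, 0.05, -0.0001, -0.0001, 0.0025, 0.005, 0, -0.06, 0.05, -0.0001, -0.0001, 0.0025, 0.003, 0, -0.06, 0.05, -0.0001, -0.0001, 0.0025, 0.002, 0, -0.06, 0.05, -0.0001, -0.0001, 0.0025, 0.002, 0, -0.06, 0.05, -0.0001, -0.0001, 0.0025, 0.001, 0, -0.06, 0.05, -0.0001, -0.0001, 0.0025, 0.001, 0, -0.06, 0.05, -0.0001, -0.0001, 0.0025, 0.001, 0, -0.06]}}

```text
clock: 18.08
position: [0.5662, 0.0432, 0.1841]
ee_rot: [0.007, 0.507, 0.862, 0.001]
contact_force: [-1.1, 1.1, 16.0]
width: 0.0548
```

```bash
python3 st.py "[.566,.0436,.1909]"
```

```text
18.0833 [0.5662 0.0432 0.1841] [-0.044  0.289  1.608 -0.004  1.232 -0.55 ] (array([ 0.0092739 ,  0.01045164, -0.        ]), np.float64(119.09787028963133)) F [-1.06  1.06 15.99] M [ 0.379  0.276 -0.08 ] w 0.05477384486396928
rel [ 0.0004  0.0001 -0.0068]
```

>>> {"name": "apply_moves", "arguments": {"moves": [0.05, -0.0001, 0.0001, 0.0025, 0.005, 0.005, -0.05, 0.05, -0.0001, 0.0001, 0.0025, 0.003, 0.003, -0.05, 0.05, -0.0001, 0.0001, 0.0025, 0.002, 0.002, -0.05, 0.05, -0.0001, 0.0001, 0.0025, 0.001, 0.001, -0.05, 0.05, -0.0001, 0.0001, 0.0025, 0.001, 0.001, -0.05, 0.05, -0.0001, 0.0001, 0.0025, 0.001, 0.001, -0.05, 0.05, -0.0001, 0.0001, 0.0025, 0.001, 0.001, -0.03, 0.05, -0.0001, 0.0001, 0.0025, 0.001, 0.001, -0.03]}}

```text
clock: 18.75
position: [0.5663, 0.0439, 0.1841]
ee_rot: [0.002, 0.335, 0.942, -0.0]
contact_force: [-1.2, 1.2, 15.0]
width: 0.0546
```

```bash
python3 st.py "[.566,.0436,.1909]"
```

```text
18.75 [0.5663 0.0439 0.1841] [-0.044  0.294  1.6   -0.002  1.244 -0.931] (array([ 0.00082763,  0.00416189, -0.        ]), np.float64(140.84559571027404)) F [-1.25  1.22 15.02] M [ 0.266  0.301 -0.071] w 0.05455477031819975
rel [-0.     -0.0004 -0.0068]
```

>>> {"name": "apply_moves", "arguments": {"moves": [0.05, 0, 0, 0.0005, 0, 0.002, 0, 0.05, 0, 0, -0.0005, 0, 0.001, 0, 0.05, 0, 0, -0.001, 0, 0, 0, 0.05, 0, 0, -0.001, 0, 0, 0, 0.05, 0, 0, -0.001, 0, 0, 0, 0.05, 0, 0, -0.001, 0, 0, 0, 0.05, 0, 0, -0.001, 0, 0, 0, 0.05, 0, 0, -0.001, 0, 0, 0]}}

```text
clock: 19.42
position: [0.5631, 0.043, 0.1925]
ee_rot: [-0.001, 0.334, 0.943, -0.002]
contact_force: [0.2, -0.4, 0.0]
width: 0.0545
```

```bash
python3 st.py "[.566,.0436,.1909]"
```

```text
19.4167 [0.5631 0.043  0.1925] [-0.045  0.287  1.589 -0.003  1.269 -0.934] (array([-0.00415075, -0.0003782 ,  0.        ]), np.float64(140.96628337148024)) F [ 0.24 -0.35  0.03] M [ 0.027 -0.025  0.033] w 0.05445792423455198
rel [-0.0019  0.0023  0.0016]
```

>>> {"name": "apply_moves", "arguments": {"moves": [0.05, 0, 0, -0.001, -0.002, 0, 0, 0.05, 0, 0, -0.001, 0, 0, 0, 0.05, 0, 0, -0.001, 0, 0, 0, 0.05, 0, 0, -0.001, 0, 0, 0, 0.05, 0, 0, -0.001, 0, 0, 0, 0.05, 0, 0, -0.001, 0, 0, 0, 0.05, 0, 0, -0.001, 0, 0, 0, 0.05, 0, 0, -0.001, 0, 0, 0]}}

```text
clock: 20.08
position: [0.5609, 0.043, 0.197]
ee_rot: [-0.005, 0.334, 0.943, -0.002]
contact_force: [0.9, -0.0, -0.0]
width: 0.0544
```

```bash
python3 st.py "[.566,.0436,.1909]"; python3 -c "
from h import *
d=snap('wrist','k_wrist');d=snap('side','k_side')
b=d['image'][:,:,::-1]
cv2.imwrite('pics/k2.png',cv2.resize(b[170:250,230:310],(560,560),interpolation=3))
"
```

```text
20.0833 [0.5609 0.043  0.197 ] [-4.600e-02  2.840e-01  1.581e+00 -1.000e-03  1.287e+00 -9.350e-01] (array([-0.00698737, -0.00712907,  0.        ]), np.float64(140.95495542109038)) F [ 0.86 -0.04 -0.04] M [ 0.033 -0.205  0.001] w 0.054378242693134356
rel [-0.0036  0.0037  0.0061]
```

View pics/k2.png

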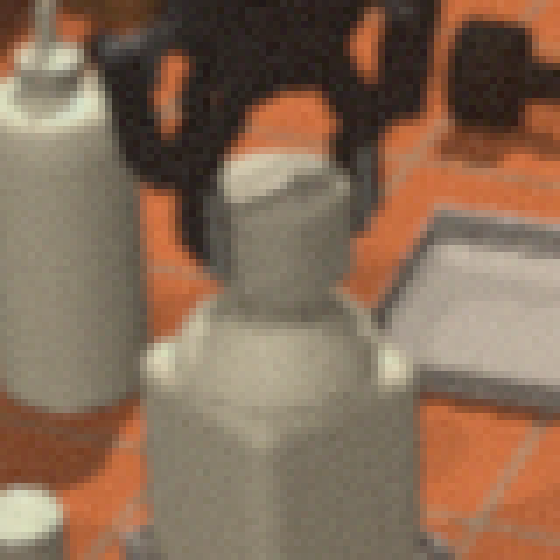

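>>> {"name": "apply_moves", "arguments": {"moves": [0.05, -0.001, 0.001, -0.002, -0.003, -0.003, 0, 0.05, -0.001, 0.001, -0.003, -0.003, -0.003, 0, 0.05, -0.001, 0.001, -0.005, 0, 0, 0, 0.05, 0, 0, -0.007, 0, 0, 0, 0.05, 0, 0, -0.008, 0, 0, 0, 0.05, 0, 0, -0.008, 0, 0, 0, 0.05, 0, 0, -0.008, 0, 0, 0, 0.05, 0, 0, -0.008, 0, 0, 0]}}

```text
clock: 20.85
position: [0.5632, 0.043, 0.2502]
ee_rot: [-0.003, 0.334, 0.942, -0.001]
contact_force: [0.2, 0.1, -0.8]
width: 0.0544
```

```bash
python3 st.py "[.566,.0436,.1909]"
```

```text
20.85 [0.5632 0.043  0.2502] [-4.600e-02  2.540e-01  1.489e+00 -1.000e-03  1.405e+00 -9.350e-01] (array([-0.00448776, -0.00407663,  0.        ]), np.float64(140.9521292140922)) F [ 0.22  0.14 -0.82] M [ 0.042  0.009 -0.007] w 0.054381722986541675
rel [-0.002   0.0025  0.0593]
```

Raised 59 mm with no resistance. I'll lift a bit more and check that the cap is in the jaws.

>>> {"name": "apply_moves", "arguments": {"moves": [0.05, 0, 0, -0.008, -0.003, -0.003, 0, 0.05, 0, 0, -0.008, 0, 0, 0, 0.05, 0, 0, -0.008, 0, 0, 0, 0.05, 0, 0, -0.004, 0, 0, 0, 0.05, 0, 0, 0, 0, 0, 0, 0.05, 0, 0, 0, 0, 0, 0, 0.05, 0, 0, 0, 0, 0, 0, 0.05, 0, 0, 0, 0, 0, 0]}}

```text
clock: 21.52
position: [0.5642, 0.043, 0.2847]
ee_rot: [0.002, 0.334, 0.943, 0.0]
contact_force: [0.0, 0.3, -0.5]
width: 0.0545
```

```bash
python3 st.py "[.541,-.241,.29]"; python3 -c "
from h import *
d=snap('side','l_side')
b=d['image'][:,:,::-1]
cv2.imwrite('pics/l2.png',cv2.resize(b[130:270,200:360],None,fx=4,fy=4,interpolation=3))
"
```

```text
21.5167 [0.5642 0.043  0.2847] [-4.700e-02  2.350e-01  1.431e+00 -1.000e-03  1.472e+00 -9.360e-01] (array([ 0.00195022,  0.00359794, -0.        ]), np.float64(140.95932476539903)) F [ 0.01  0.27 -0.48] M [-0.03   0.007 -0.038] w 0.054524031651584905
rel [-0.1609 -0.2352 -0.0052]
```

View pics/l2.png

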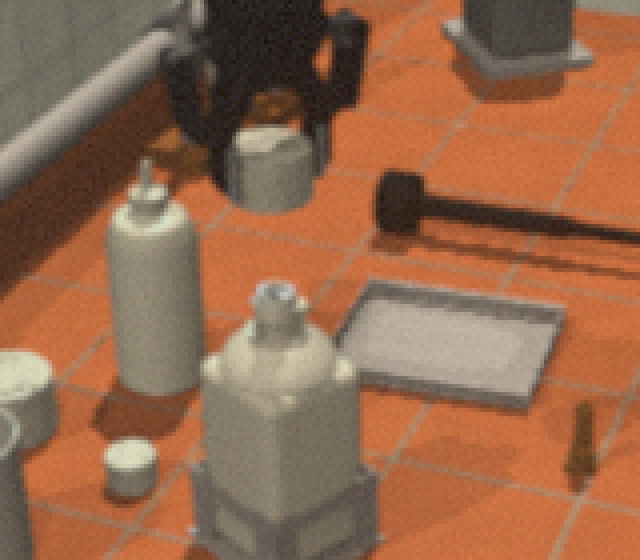

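>>> {"name": "apply_moves", "arguments": {"moves": [0.05, -0.008, -0.012, 0, 0, 0, 0, 0.05, -0.016, -0.023, 0, 0, 0, 0, 0.05, -0.016, -0.023, 0, 0, 0, 0, 0.05, -0.016, -0.023, 0, 0, 0, 0, 0.05, -0.016, -0.023, 0, 0, 0, 0, 0.05, -0.016, -0.023, 0, 0, 0, 0, 0.05, -0.016, -0.023, 0, 0, 0, 0, 0.05, -0.016, -0.023, 0, 0, 0, 0]}}

```text
clock: 22.23
position: [0.5473, -0.168, 0.2796]
ee_rot: [-0.002, 0.329, 0.944, 0.002]
contact_force: [1.7, 0.2, -0.4]
width: 0.0544
```

```bash
python3 st.py "[.541,-.241,.1]"
```

```text
22.2333 [ 0.5473 -0.168   0.2796] [-0.422  0.252  1.419  0.004  1.475 -1.323] (array([ 0.00245618, -0.00607224,  0.        ]), np.float64(141.6045593961135)) F [ 1.74  0.22 -0.39] M [-0.054  0.002  0.005] w 0.0543870330478054
rel [-0.0415 -0.0615  0.1792]
```

>>> {"name": "apply_moves", "arguments": {"moves": [0.05, -0.015, -0.022, 0, 0.002, -0.004, 0, 0.05, -0.012, -0.018, 0.01, 0, 0, 0, 0.05, -0.007, -0.01, 0.02, 0, 0, 0, 0.05, -0.003, -0.004, 0.025, 0, 0, 0, 0.05, 0, 0, 0.03, 0, 0, 0, 0.05, 0, 0, 0.03, 0, 0, 0, 0.05, 0, 0, 0.02, 0, 0, 0, 0.05, 0, 0, 0.01, 0, 0, 0]}}

```text
clock: 22.9
position: [0.5422, -0.2472, 0.1287]
ee_rot: [0.002, 0.334, 0.943, -0.002]
contact_force: [-0.6, 0.4, -0.6]
width: 0.0548
```

```bash
python3 st.py "[.541,-.241,.025]"; python3 -c "
from h import *
d=snap('side','m_side')
b=d['image'][:,:,::-1]
cv2.imwrite('pics/m2.png',cv2.resize(b[130:270,230:390],None,fx=4,fy=4,interpolation=3))
"
```

```text
22.9 [ 0.5422 -0.2472  0.1287] [-0.543  0.377  1.62  -0.003  1.14  -1.432] (array([-0.00241605,  0.0048295 ,  0.        ]), np.float64(141.027015521696)) F [-0.57  0.41 -0.61] M [-0.05  -0.009  0.067] w 0.05481638020977363
rel [0.0054 0.0043 0.1037]
```

View pics/m2.png

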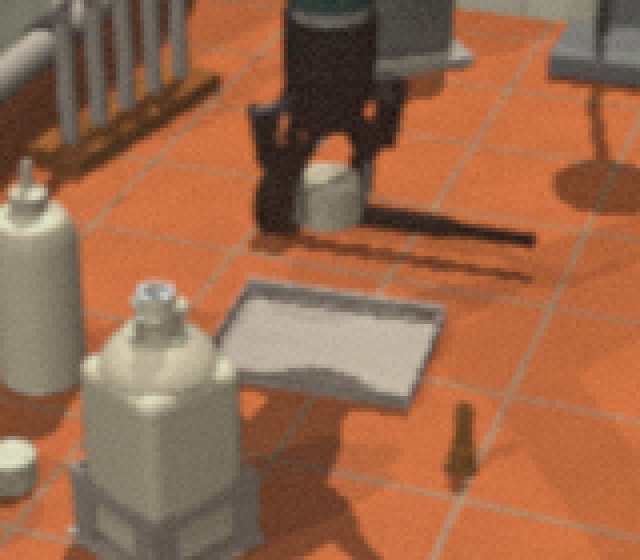

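>>> {"name": "apply_moves", "arguments": {"moves": [0.05, 0.002, 0.002, 0.01, -0.002, 0.004, 0, 0.05, 0.002, 0.001, 0.015, 0, 0, 0, 0.05, 0, 0, 0.018, 0, 0, 0, 0.05, 0, 0, 0.018, 0, 0, 0, 0.05, 0, 0, 0.015, 0, 0, 0, 0.05, 0, 0, 0.01, 0, 0, 0, 0.05, 0, 0, 0.005, 0, 0, 0, 0.05, 0, 0, 0, 0, 0, 0]}}

```text
clock: 23.62
position: [0.5421, -0.2413, 0.0325]
ee_rot: [0.0, 0.333, 0.943, 0.0]
contact_force: [0.9, 0.1, -0.4]
width: 0.0544
```

```bash
python3 st.py "[.541,-.241,.0065]"
```

```text
23.6167 [ 0.5421 -0.2413  0.0325] [-5.370e-01  4.740e-01  1.737e+00  1.000e-03  9.300e-01 -1.428e+00] (array([ 8.20791831e-04,  7.54962026e-05, -0.00000000e+00]), np.float64(141.05202420124672)) F [ 0.85  0.15 -0.37] M [-0.016  0.013 -0.012] w 0.054430422699292644
rel [ 0.0011 -0.0005  0.026 ]
```

>>> {"name": "apply_moves", "arguments": {"moves": [0.05, 0, 0, 0.004, 0, 0, 0, 0.05, 0, 0, 0.005, 0, 0, 0, 0.05, 0, 0, 0.004, 0, 0, 0, 0.05, 0, 0, 0.003, 0, 0, 0, 0.05, 0, 0, 0.002, 0, 0, 0, 0.05, 0, 0, 0.001, 0, 0, 0, 0.05, 0, 0, 0, 0, 0, 0, 0.05, 0, 0, 0, 0, 0, 0]}}

```text
clock: 24.28
position: [0.5449, -0.2428, 0.0151]
ee_rot: [0.004, 0.333, 0.943, -0.0]
contact_force: [0.7, -1.2, -0.6]
width: 0.0546
```

```bash
python3 st.py "[.541,-.241,.0065]"; python3 -c "
from h import *
d=snap('side','n_side')
b=d['image'][:,:,::-1]
cv2.imwrite('pics/n2.png',cv2.resize(b[170:250,270:350],None,fx=7,fy=7,interpolation=3))
"
```

```text
24.2833 [ 0.5449 -0.2428  0.0151] [-5.360e-01  4.960e-01  1.753e+00  1.000e-03  8.860e-01 -1.428e+00] (array([ 0.00193497,  0.00713448, -0.        ]), np.float64(141.06006693463496)) F [ 0.72 -1.17 -0.6 ] M [-0.038  0.059  0.028] w 0.05458781003168643
rel [ 0.0042 -0.0011  0.0086]
```

View pics/n2.png

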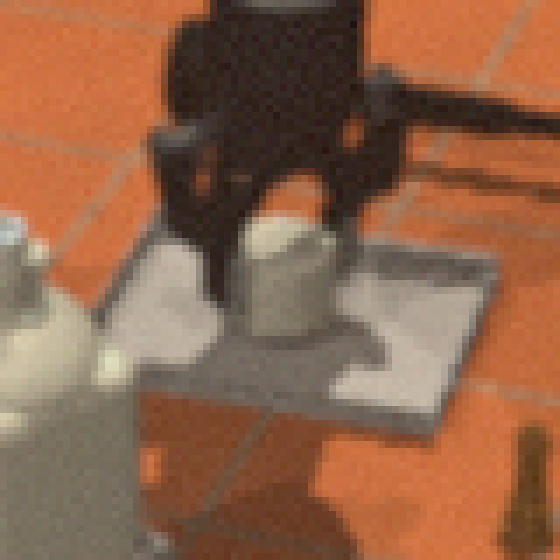

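>>> {"name": "apply_moves", "arguments": {"moves": [0.05, 0, 0, 0.001, 0.002, 0.004, 0, 0.05, 0, 0, 0.001, 0, 0.003, 0, 0.05, 0, 0, 0.0015, 0, 0, 0, 0.05, 0, 0, 0.0015, 0, 0, 0, 0.05, 0, 0, 0.001, 0, 0, 0, 0.05, 0, 0, 0.001, 0, 0, 0, 0.05, 0, 0, 0.001, 0, 0, 0, 0.05, 0, 0, 0, 0, 0, 0]}}

```text
clock: 25.0
position: [0.5453, -0.243, 0.0068]
ee_rot: [0.0, 0.333, 0.943, -0.0]
contact_force: [-0.1, 0.7, -1.1]
width: 0.0547
```

```bash
python3 st.py "[.541,-.241,.0065]"
```

```text
25.0 [ 0.5453 -0.243   0.0068] [-0.536  0.51   1.753 -0.     0.878 -1.427] (array([-0.00013302,  0.00041404,  0.        ]), np.float64(141.05871671181887)) F [-0.15  0.66 -1.13] M [ 0.015 -0.023 -0.029] w 0.05474831382335352
rel [ 0.0046 -0.0012  0.0003]
```

Level, and no contact yet. I'll creep down.

>>> {"name": "apply_moves", "arguments": {"moves": [0.05, 0, 0, 0.0005, 0, 0, 0, 0.05, 0, 0, 0.0005, 0, 0, 0, 0.05, 0, 0, 0.0005, 0, 0, 0, 0.05, 0, 0, 0.0005, 0, 0, 0, 0.05, 0, 0, 0.0005, 0, 0, 0, 0.05, 0, 0, 0.0005, 0, 0, 0, 0.05, 0, 0, 0.0005, 0, 0, 0, 0.05, 0, 0, 0.0005, 0, 0, 0]}}

```text
clock: 25.67
position: [0.5454, -0.2431, 0.0065]
ee_rot: [0.001, 0.333, 0.943, -0.001]
contact_force: [-1.2, 0.7, 7.0]
width: 0.0545
```

```bash
python3 st.py "[.541,-.241,.0065]"; python3 -c "
from h import *
d=snap('wrist','o_wrist');W=cloud(d);print(np.nanmedian(W[300:370,240:320,2]))
d=snap('side','o_side')
b=d['image'][:,:,::-1]
cv2.imwrite('pics/o2.png',cv2.resize(b[170:250,270:350],None,fx=7,fy=7,interpolation=3))
"
```

```text
25.6667 [ 0.5454 -0.2431  0.0065] [-5.350e-01  5.090e-01  1.755e+00 -1.000e-03  8.750e-01 -1.426e+00] (array([-0.00026673,  0.00225907,  0.        ]), np.float64(141.0696497974046)) F [-1.25  0.68  6.97] M [ 0.109  0.369 -0.063] w 0.05453047701151334
rel [ 0.0047 -0.0012  0.    ]
0.03735490035379159
```

View pics/o2.png

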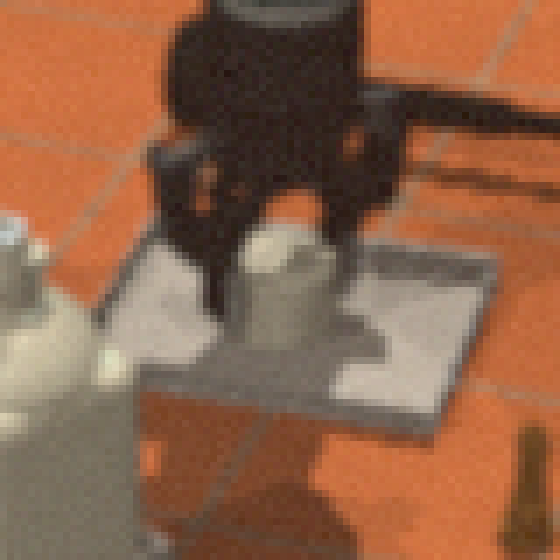

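On the tray floor: 7 N upward, TCP at the expected 0.0065 m, and cap top at 0.0374 (0.038 expected). Releasing now.

>>> {"name": "apply_moves", "arguments": {"moves": [0.05, 0, 0, 0, 0, 0, 0, 0.057, 0, 0, 0, 0, 0, 0, 0.06, 0, 0, 0, 0, 0, 0, 0.065, 0, 0, 0, 0, 0, 0, 0.07, 0, 0, 0, 0, 0, 0, 0.076, 0, 0, 0, 0, 0, 0, 0.076, 0, 0, 0, 0, 0, 0, 0.076, 0, 0, 0, 0, 0, 0]}}

```text
clock: 26.43
position: [0.5457, -0.2432, 0.0051]
ee_rot: [0.001, 0.333, 0.943, -0.0]
contact_force: [0.2, -0.1, -0.0]
width: 0.0761
```

```bash
python3 st.py "[.541,-.241,.0065]"; python3 -c "
from h import *
d=snap('wrist','p_wrist');W=cloud(d);print(np.nanmedian(W[300:370,240:320,2]))
"
```

```text
26.4333 [ 0.5457 -0.2432  0.0051] [-0.535  0.511  1.756 -0.     0.872 -1.426] (array([ 1.08004624e-05,  2.71572487e-03, -0.00000000e+00]), np.float64(141.06222456568773)) F [ 0.21 -0.09 -0.01] M [ 0.01  -0.102 -0.024] w 0.07607733707977214
rel [ 0.0051 -0.0012 -0.0014]
0.037347593918623065
```

View pics/p_wrist.png

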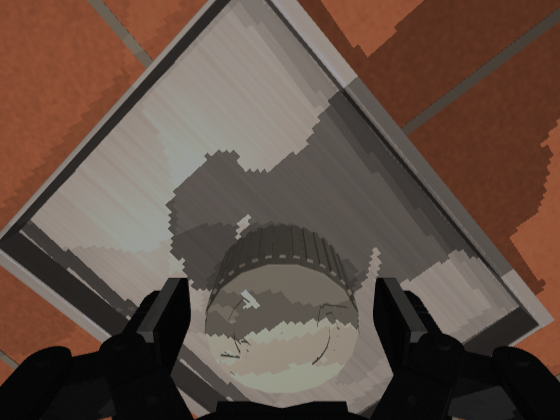

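The jaws are clear on both sides of the cap, at (190) and (375) against the cap's 205–358. Retreating straight up.

>>> {"name": "apply_moves", "arguments": {"moves": [0.076, 0, 0, -0.004, 0, 0, 0, 0.076, 0, 0, -0.008, 0, 0, 0, 0.076, 0, 0, -0.012, 0, 0, 0, 0.076, 0, 0, -0.02, 0, 0, 0, 0.08, 0, 0, -0.03, 0, 0, 0, 0.08, 0, 0, -0.03, 0, 0, 0, 0.08, 0, 0, -0.03, 0, 0, 0, 0.08, 0, 0, -0.02, 0, 0, 0]}}

```text
clock: 27.15
position: [0.542, -0.241, 0.1635]
ee_rot: [-0.005, 0.333, 0.943, 0.001]
contact_force: [-0.0, -0.6, 0.3]
width: 0.0799
```

>>> {"name": "apply_moves", "arguments": {"moves": [0.08, 0, 0, -0.02, 0, 0, 0, 0.08, 0, 0, -0.02, 0, 0, 0, 0.08, 0, 0, -0.02, 0, 0, 0, 0.08, 0, 0, -0.01, 0, 0, 0, 0.08, 0, 0, 0, 0, 0, 0, 0.08, 0, 0, 0, 0, 0, 0, 0.08, 0, 0, 0, 0, 0, 0, 0.08, 0, 0, 0, 0, 0, 0]}}

```text
clock: 27.82
position: [0.5436, -0.2418, 0.2492]
ee_rot: [0.004, 0.333, 0.943, -0.001]
contact_force: [0.9, 0.2, -0.6]
width: 0.08
```

```bash
python3 st.py; python3 - <<'E'
from h import *
d=snap('wrist','q_wrist');W=cloud(d);z=W[...,2]
s=snap('side','q_side');cv2.imwrite('pics/q2.png',cv2.resize(s['image'][130:330,140:400,::-1],None,fx=3,fy=3,interpolation=3))
k=((z>.033)&(z<.045)).astype(np.uint8);k[280:]=0
n,l,st,c=cv2.connectedComponentsWithStats(k)
i=1+np.argmax(st[1:,4]);P=W[l==i];A=np.c_[P[:,:2]-P[:,:2].mean(0),np.ones(len(P))]
print(st[i],P.mean(0).round(4),np.linalg.lstsq(A,P[:,2],rcond=None)[0],cv2.minEnclosingCircle(P[:,:2].astype(np.float32)))
E
```

```text
27.8167 [ 0.5436 -0.2418  0.2492] [-0.535  0.292  1.437 -0.     1.404 -1.427] (array([ 0.00084387,  0.00832032, -0.        ]), np.float64(141.06943217648106)) F [ 0.88  0.19 -0.61] M [-0.059 -0.019  0.033] w 0.07998460427501651
[ 254  148   56   56 2369] [ 0.5445 -0.2443  0.0374] [ 0.00519992 -0.00226793  0.0374322 ] ((0.5450668334960938, -0.2444320023059845), 0.027934862300753593)
```

View pics/q_wrist.png

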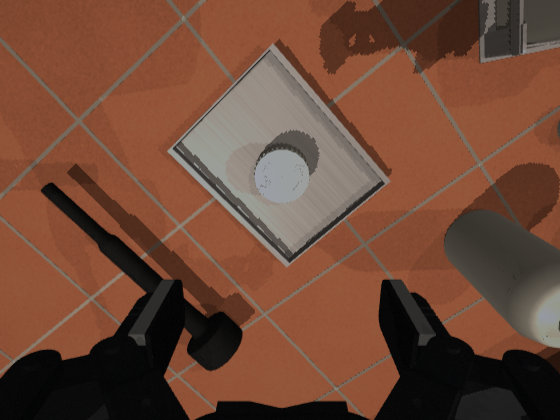

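View pics/q2.png

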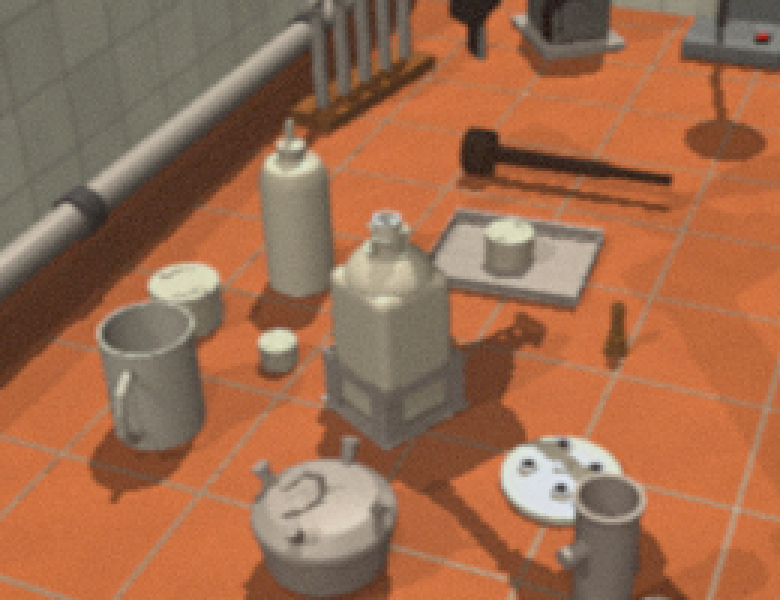

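The cap stands flat near the tray centre (wrist pixel 281,175), the bottle is open, and the bystanders look undisturbed.

```bash
python3 -c "
from rig import workorder
print(workorder.sign_off())"
```

```text
the job is handed in; nothing more can be done
None
```

I opened the acid-cleaner bottle and stood the cap, open side down, on the drip-tray floor. I handed the job in at about 28 s; no verdict is reported.

**The turn:** My first attempts at 10–13 N did not bite, even after about 60° of turning. Pressing had pushed the cap about 3 mm sideways, so I eased off, re-centred and levelled it. Near 13 N it dropped in, and at 15–16 N it drove the core: about 0.07–0.08 N m of torque over some 50°. It then lifted off with no measurable pull. I only read the force at the end of each move; the highest press I saw was 16 N.

**Cap:** After release its top was 37.4 mm above the counter (38 expected), tilted about 0.006 rad. Its centre is about 5 mm from the tray centre, well inside the walls.

**Robot and surroundings:** The gripper was about 0.2 m above the cap and touching nothing. In the last side picture nothing looks disturbed, but I did not re-measure the bystanders.

**Not confirmed:** The core cannot be seen, so its turn is inferred from the tool angle, the torque and the cap coming free. For the same reason, I can't confirm the core stayed within 4 mm of the bottle axis during the turn. Measured tool tilt drifted up to about 0.03 rad while pressing, and I corrected it as I went.

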